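# Sanitise the spice scoops in the UV pass box

### The arm

A 6-joint arm with a two-finger parallel gripper is mounted at the origin on the work surface. World frame = base frame: x ahead of the robot, y to its left, z up, the work surface at z = 0. Lengths are in m, angles in rad, forces in N, time in s.
With the tool pointing down it reaches from about 0.375 to 0.9 m from the base axis. Payload 3.1 kg.
Tool frame: the origin (TCP) lies on the centre line of the jaws, within the pads' length; the fingertips stand ahead of it and the grasp point (between the pads) lies 3 mm ahead of it (robot.tip_reach is the z of the fingertips in the tool frame, in m); z points along the fingers, y is the line along which they close (so a half turn about z gives the same grasp; the last joint's range is limited). The gripper opens to 87 mm and grips with 3 to 60 N. Pads are 19 mm wide; open, the fingers measure 117 mm over their backs; the gripper's body (75 mm by 190 mm) begins 51 mm behind the grasp point.
Start: joints at [-1.337, 0.527, 1.433, -0, 1.181, -0.178], TCP at [0.251, -0.572, 0.245] pointing down, gripper open.
Joint ranges: [-3.08, 3.08], [-0.75, 2.2], [0.22, 2.44], [-1.43, 4.57], [0, 2.65], [-2.85, 2.85]. Speed limits (rad/s): [2.79, 2.79, 3.14, 3.14, 3.14, 3.14].

### API

Orientations are given as a unit quaternion [x, y, z, w].
In Python, from rig import sensors, eyes, ticket, robot gives the robot as it stands.
- The arm moves only by the tool drive_tool, never from a script. Its argument "deltas" is a list that holds one entry, the list of rows, each a list of 6 numbers: the shift along the tool's x, y, z in mm, then the turn, a rotation vector about the tool's x, y, z in rad. A call has 1 to 8 rows; each row shifts and turns the commanded pose from where the row before left it, along the tool's axes as they then stand; what a row does not reach is not made up. A row lasts 1/12 s, in which the tool goes at most 41.7 mm and 7.16 degrees, less where a joint would pass 70% of its speed; a pose out of reach is approached as far as the arm can. A call is refused whole if a number of a shift passes 41.7 or a number of a turn 0.125, either way. A call with a gripper value outside its range is refused whole. "gripper" is the opening in per cent of the stroke, from 0 (shut) to 100 (fully open), set as the call begins (left out, the last holds). The fingers move at their own pace and stop on an object; "squeeze" is the grip in N (left out, the last holds). Time passes only in rows, so rows that do not move let the fingers close. It gives the time, the measured TCP pose, the force, the opening and the grip force at its end, in the units of the state.
- sensors.get_obs(): the state, without advancing time (a new reading comes with each control period).
- eyes.camera(name): name is "side" or "top" or "wrist"; returns a dict with "img" (400x640x3 uint8, red, green, blue), "fov_y" (degrees; the focal length in pixels is half the picture's height over the tangent of half this angle, whatever the lens; pixels are square), "cx", "cy" (the principal point, pixels), "xyz" and "attitude" of the camera in the world; the wrist camera has in their place "hand_eye" (4x4, takes a point from camera to tool coordinates, whose origin is the TCP and whose axes are the flange's). Camera axes: x right, y up, looking along -z (the intrinsics and any distortion apply to the point x, -y, -z); pixel columns grow to the right and rows downward; lengths in m; the calibration is good to about 2 mm. The wrist camera is an equidistant fisheye: a pixel r from the principal point sees the ray r / f radians off the axis. A picture is of the moment at which its call begins: read the wrist's pose just before it. There is no depth.
- ticket.hand_in(): hands the job in; it is judged then, once.
The state is a dict: "time": time; "q": joint angles; "joint_velocities": joint speeds; "joint_torque": joint torques, N m; "position": TCP position; "tool_rot": TCP orientation; "ft_force": force on the tool from outside, world axes, zero at the start; "moment": the same for the moment, N m; "grip_width": finger opening in m; "grip_force": force on a finger pad.
Only numpy, scipy, OpenCV 4.12 (cv2) and the standard library are available. Lean on these libraries where they do the work, as an engineer would, in place of code of your own. Each camera call takes 0.05 s, during which the arm holds its last target. There are 200 camera calls.

### The job

Lay each serving scoop base down on the UV box's apron and push it in through the sprung flap, handle and all, so that the flap shuts behind it, until every scoop on the counter is in. Then log the load: point the scanner squarely at the barcode label above the flap from about 100 mm, hold it steady there for two seconds, and stand it back in the middle of its charging pad. Last, turn the timer dial on the roof until its pointer lines up with the brass tab; leave the mug, jars, cups and carton where they are.

Things in the scene. Friction and masses are not known exactly. Their poses are not given: they have to be found in the camera images.
- uvbox: UV pass box, fixed. Origin on the counter under the middle of the flap opening; x runs into the box, z up. One flat steel plate, top at z 8 mm, is apron (x -140 to 0 mm, 260 mm wide) and inner floor (236 mm wide, to x 348 mm). A low throat (x 0 to 40 mm, top at z 80 mm) carries the flap; behind it the white cabinet (x 40 to 360 mm, 260 mm wide, 180 mm high)
- flap (a joint): amber flap with steel lower edge, 228 x 55 mm, hinged along its top 73 mm above the counter, lower edge 9 mm above the plate; rad, 0 = hanging shut, to 1.45 as the lower edge swings into the box, never outwards. A light spring (0.03 to 0.06 N m) shuts it once nothing is under it (a handle's end must be 20 mm inside); shut means below 0.1
- flap_mid (a point): middle of the shut flap, 42 mm above the counter; same axes as uvbox. The opening is 236 mm wide, from the plate (8 mm) up to 73 mm above the counter. Inside there is room for four scoops side by side; things already inside may be nudged deeper by the flap
- label (a point): middle of the white barcode label (66 x 40 mm) on the cabinet's upright front face above the throat, 140 mm above the counter and 38 mm behind the flap; same axes as uvbox, so it is looked at along +x
- timer (a joint): black timer dial on the roof; rad, 0 = off, grows clockwise seen from above, to 4.5; stays where it is left (friction 0.04 N m). At 0 its pointer points along the box's +x. Skirt 68 mm across, its top 192 mm above the counter; on it a bar grip 62 mm long along the pointer, 15 mm wide, from 192 to 221 mm above the counter
- timer_tab (a joint): angle of the brass tab round the dial, counted like timer: pointer and tab line up when both joints have the same value. The tab's flat ring (100 mm across, 4 mm high, stiff) is not to be turned
- timer_grip (a point): on the dial's axis, inside the bar grip, 214 mm above the counter; x axis along the pointer
- pointer_tip (a point): outer end of the dial's white pointer, 41 mm from the dial's axis
- tab_tip (a point): inner end of the brass tab, 41 mm from the dial's axis, at the height of the pointer's end; lined up means within 4 mm of pointer_tip
- scoop1: flat-bottomed aluminium serving scoop, 160 mm long, 0.13 kg; origin on its underside below the bowl's back wall; x points out through the bowl's open mouth, z up. Bowl x 0 to 75 mm, 46 mm wide, 28 mm high; flat bar handle x -85 to 0 mm, 18 mm wide, 12 mm thick, level with the base; balances near x 0. Two to four such scoops are there; an absent one reads None all the time
- scoop2: flat-bottomed aluminium serving scoop, 160 mm long, 0.13 kg; origin on its underside below the bowl's back wall; x points out through the bowl's open mouth, z up. Bowl x 0 to 75 mm, 46 mm wide, 28 mm high; flat bar handle x -85 to 0 mm, 18 mm wide, 12 mm thick, level with the base; balances near x 0. Two to four such scoops are there; an absent one reads None all the time
- scoop3: flat-bottomed aluminium serving scoop, 160 mm long, 0.13 kg; origin on its underside below the bowl's back wall; x points out through the bowl's open mouth, z up. Bowl x 0 to 75 mm, 46 mm wide, 28 mm high; flat bar handle x -85 to 0 mm, 18 mm wide, 12 mm thick, level with the base; balances near x 0. Two to four such scoops are there; an absent one reads None all the time
- scoop4: flat-bottomed aluminium serving scoop, 160 mm long, 0.13 kg; origin on its underside below the bowl's back wall; x points out through the bowl's open mouth, z up. Bowl x 0 to 75 mm, 46 mm wide, 28 mm high; flat bar handle x -85 to 0 mm, 18 mm wide, 12 mm thick, level with the base; balances near x 0. Two to four such scoops are there; an absent one reads None all the time
- scanner: grey hand-held barcode scanner, 0.24 kg, that stands on its own round foot (76 mm across, 12 mm high) with a handle up to a head; origin at the centre of the foot's underside, x the way it looks, z up. The head is 92 mm long (x -34 to 58 mm), 46 mm wide (y), and lies 90 to 130 mm above the foot's underside: take it across the head from above
- scanner_window (a point): the scanner's reading window at the front of the head, 60 mm ahead of and 110 mm above scanner's origin; same axes, it looks along +x
- pad: fixed round charging pad for the scanner, 124 mm across, 8 mm high, on the counter; origin at the centre of its underside
- mug: bystander: aluminium mug with a handle, 76 mm across, 80 mm high; origin at the centre of its underside
- jar_a: bystander: closed jar, 52 mm across, 85 mm high; origin at the centre of its underside
- jar_b: bystander: closed jar, 60 mm across, 100 mm high; origin at the centre of its underside
- cup_a: bystander: open steel cup, 66 mm across, 40 mm high; origin at the centre of its underside
- cup_b: bystander: open steel cup, 66 mm across, 40 mm high; origin at the centre of its underside
- carton: bystander: cardboard carton, 90 x 55 x 35 mm; origin at the centre of its underside
Not all that is in view belongs to the job. What is shaped like the scoop4 but blue or brown is not meant.

How it is judged:
By the outcome, as a careful person would: the job done as asked, in the order asked, and still so for the second after the job is handed in, with the robot touching nothing.
Of scoop1, scoop2, scoop3, scoop4 only 2 to 4 are there at a start; the rules pass over those that are not, and their reading is None.
At some moment in a run one of scoop1, scoop2, scoop3, scoop4 may be knocked a few centimetres aside while the robot is not near it.
It also fails if it takes over 210 s, if anything falls off the work surface, if the arm or the gripper's body presses on something with over 40 N, if the wrist force passes 120 N, or if a joint passes its speed limit or range.

## Working session

There is one attempt and no reset: what is moved stays moved. The work goes in short steps, Python scripts to look and compute and a tool call to move; the robot and the scene stay as the last step left them, time stands still between calls to the robot, and variables do not carry over. Pictures are saved under pics/ and viewed, at most 14 in all, crops included, and the job is handed in when it is done.

Besides the shell and the picture viewer there is one more tool, called after "Emit:" as name([rows], argument=value, ...), one row to a line, values as JSON. drive_tool: Moves the arm, as the interface text tells. Its arguments: {"type":"object","properties":{"deltas":{"type":"array"},"gripper":{"type":"number"},"squeeze":{"type":"number"}},"required":["deltas"]}

```bash
ls; mkdir -p pics
cat > h.py <<'E'
import numpy as np, cv2
from scipy.spatial.transform import Rotation as R
from rig import sensors, eyes, ticket, robot
def snap(n,f=None):
    o=sensors.get_obs(); c=eyes.camera(n)
    if f: cv2.imwrite('pics/'+f,c['img'][:,:,::-1])
    if n=='wrist':
        T=np.eye(4);T[:3,:3]=R.from_quat(o['tool_rot']).as_matrix();T[:3,3]=o['position']
        c['T']=T@np.array(c['hand_eye'])
    else:
        T=np.eye(4);a=np.array(c['attitude'])
        T[:3,:3]=a if a.shape==(3,3) else R.from_quat(a).as_matrix();T[:3,3]=c['xyz'];c['T']=T
    c['f']=200/np.tan(np.radians(c['fov_y'])/2);c['n']=n
    return c
def ray(c,u,v):
    x=(u-c['cx'])/c['f'];y=(v-c['cy'])/c['f']
    if c['n']=='wrist':
        r=np.hypot(x,y)+1e-12;d=np.array([x/r*np.sin(r),-y/r*np.sin(r),-np.cos(r)])
    else:
        d=np.array([x,-y,-1.]);
    d=c['T'][:3,:3]@d
    return c['T'][:3,3],d/np.linalg.norm(d)
def pl(c,u,v,z):
    o,d=ray(c,u,v);return o+d*(z-o[2])/d[2]
def proj(c,p):
    q=np.linalg.inv(c['T'])@np.append(p,1);x,y,z=q[0],-q[1],-q[2]
    if c['n']=='wrist':
        r=np.hypot(x,y);t=np.arctan2(r,z);return c['cx']+c['f']*t*x/r,c['cy']+c['f']*t*y/r
    return c['cx']+c['f']*x/z,c['cy']+c['f']*y/z
E
python3 - <<'E'
from h import *
for n in ['top','side','wrist']:
    c=snap(n,n+'0.png');print(n,{k:v for k,v in c.items() if k!='img'})
print(sensors.get_obs(),robot.tip_reach)
E
```

```text
pics
top {'fov_y': 44.77687655010169, 'cx': 320.48739167146067, 'cy': 205.12040202426093, 'xyz': array([0.11702645, 0.05140577, 1.66852594]), 'attitude': array([ 0.08347676, -0.07808669, -0.66337354,  0.73950635]), 'T': array([[ 0.10767602,  0.96810105, -0.22624375,  0.11702645],
       [-0.99417474,  0.10593435, -0.0198619 ,  0.05140577],
       [ 0.00473866,  0.22706448,  0.9738682 ,  1.66852594],
       [ 0.        ,  0.        ,  0.        ,  1.        ]]), 'f': np.float64(485.51442756000245), 'n': 'top'}
side {'fov_y': 47.31532135623032, 'cx': 321.0261323721173, 'cy': 203.4020445993959, 'xyz': array([ 0.22617563, -0.92785651,  1.15971138]), 'attitude': array([ 0.38248021, -0.04997469, -0.0952333 ,  0.91768297]), 'T': array([[ 0.9768663 ,  0.13655929, -0.16457155,  0.22617563],
       [-0.21301661,  0.68927902, -0.69247264, -0.92785651],
       [ 0.01887214,  0.71150966,  0.70242284,  1.15971138],
       [ 0.        ,  0.        ,  0.        ,  1.        ]]), 'f': np.float64(456.52903000228343), 'n': 'side'}
wrist {'fov_y': 65.70646984690485, 'cx': 320.0085795213972, 'cy': 199.19
[... 706 characters left out ...]
09e+00,  5.28287414e-01,  1.43362722e+00, -1.20540618e-05,
        1.18139649e+00, -1.78507519e-01]), 'joint_velocities': array([-1.82370808e-03, -3.67062829e-03, -1.90147348e-03, -9.07810801e-05,
       -4.02419131e-04, -6.56004421e-06]), 'joint_torque': array([ 4.49828722e-04, -4.40432382e+01, -1.76841402e+01,  6.33611949e-02,
        5.53252234e-02, -9.71154191e-05]), 'position': array([ 0.25062733, -0.57196229,  0.2437689 ]), 'tool_rot': array([ 9.78774327e-01,  2.04939205e-01, -2.95342560e-05, -8.58745644e-04]), 'ft_force': array([-0.34515849,  0.29675593,  0.22750483]), 'moment': array([ 0.00681208,  0.01007367, -0.02462161]), 'grip_force': 0.0, 'grip_width': 0.08723708893411607} 0.022
```

View pics/top0.png

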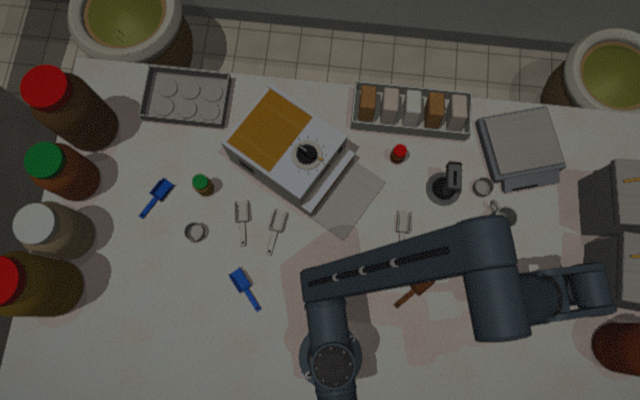

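View pics/side0.png

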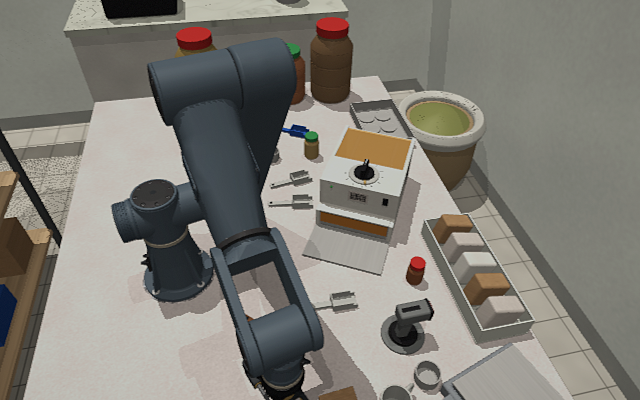

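Top view: three aluminium scoops at about (242,222), (278,230), (402,225); the blue ones (155,198), (245,288) and the brown one (415,290) are decoys. Box roof is near (285,145) with the dial at (307,153), and the apron ends near (365,210). Scanner is at (445,185), mug at about (502,212). Side view agrees; a fourth scoop could hide under the arm.

Run:
```python
from h import *
im=cv2.imread('pics/top0.png')[85:265,180:420]
cv2.imwrite('pics/crop1.png',cv2.resize(im,None,fx=3.3,fy=3.3,interpolation=cv2.INTER_CUBIC))
im=cv2.imread('pics/wrist0.png');cv2.imwrite('pics/w0.png',im)
```

```text
(no output)
```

View pics/crop1.png

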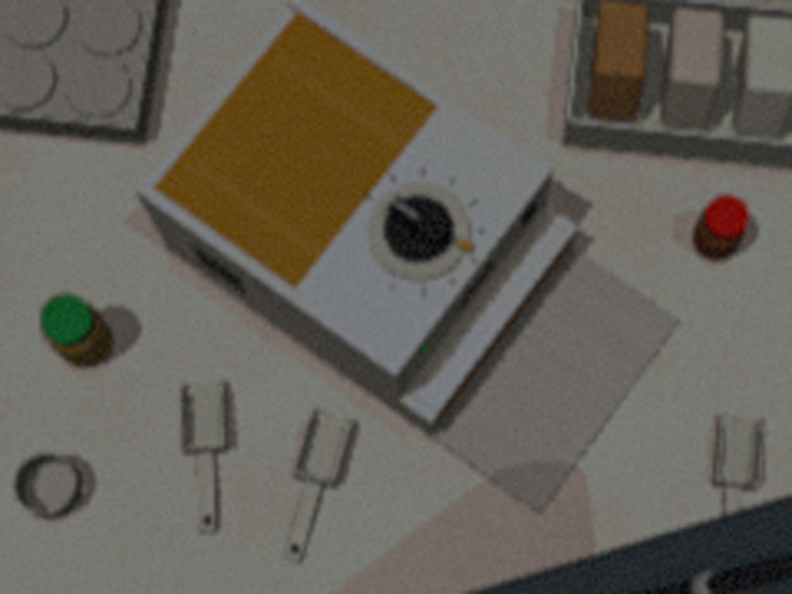

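View pics/wrist0.png

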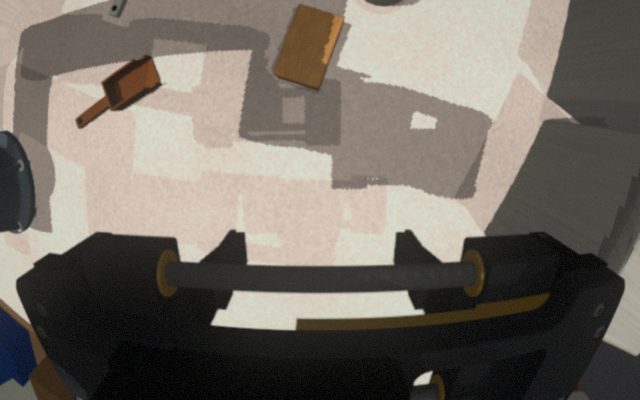

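Crop: dial centre (420,228), pointer up-left, brass tab at (465,243). Apron outer corners are (540,512) and (680,322). Scoop A runs from (207,382) to (208,530), B from (333,412) to (293,560), and C's bowl is at (738,450). The wrist view shows only the brown scoop (120,90), the carton (310,45) and the tip of a grey scoop handle at (117,8).

Run:
```python
from h import *
np.set_printoptions(precision=4,suppress=True)
c=snap('top')
def P(x,y,z): return pl(c,(x+.5)/3.3-.5+180,(y+.5)/3.3-.5+85,z)
rc=[P(x,y,.18)[:2] for x,y in [(140,190),(298,8),(552,178),(400,375)]]
print('roof',rc,[np.linalg.norm(rc[i]-rc[i-1]) for i in range(4)])
ap=[P(540,512,.008)[:2],P(680,322,.008)[:2]];print('apron',ap,np.linalg.norm(ap[0]-ap[1]))
x1=(rc[0]+rc[1]-rc[2]-rc[3]);y1=(rc[0]+rc[3]-rc[1]-rc[2]);
print('yaw',np.arctan2(x1[1],x1[0]),np.arctan2(y1[1],y1[0])-np.pi/2, 'apron', np.arctan2(*(ap[0]-ap[1])[::-1])-np.pi/2)
yaw=np.arctan2(x1[1],x1[0]);ex=np.array([np.cos(yaw),np.sin(yaw)])
print('origin from roof',np.mean(rc,0)-.2*ex,'from apron',np.mean(ap,0)+.14*ex)
print('dial',P(420,228,.2),'pointer',P(393,205,.192),'tab',P(463,243,.19))
for n,m,h in [('A',(207,384),(208,530)),('B',(333,413),(293,560))]:
    a=P(*m,.028)[:2];b=P(*h,.012)[:2];d=a-b;print(n,a,b,np.linalg.norm(d),np.arctan2(d[1],d[0]))
print('C',P(740,418,.028),P(737,487,.028),P(725,487,.01))
w=snap('wrist')
print('C handle?',pl(w,117,8,.012))
```

```text
roof [array([0.6363, 0.4216]), array([0.8465, 0.2929]), array([0.6931, 0.0202]), array([0.4781, 0.1458])] [np.float64(0.3179638248447293), np.float64(0.24641019042197781), np.float64(0.31280921248329185), np.float64(0.2489704120651823)]
apron [array([ 0.389 , -0.0063]), array([ 0.611 , -0.1361])] 0.2571924325300387
yaw 1.054215132571358 1.0317913247481418 apron 1.0416303332713066
origin from roof [0.5647 0.0462] from apron [0.5692 0.0505]
dial [0.6205 0.1424 0.2   ] pointer [0.6438 0.1717 0.192 ] tab [0.6133 0.0998 0.19  ]
A [0.4832 0.3562] [0.3321 0.3356] 0.15251655783141735 0.13527121343472767
B [0.4666 0.2204] [0.3106 0.2436] 0.15769737861582744 -0.14729264843197967
C [ 0.5077 -0.2046  0.028 ] [ 0.4341 -0.2065  0.028 ] [ 0.4362 -0.1968  0.01  ]
C handle? [ 0.3632 -0.211   0.012 ]
```

```bash
cat >> h.py <<'E'
np.set_printoptions(precision=4,suppress=True)
from scipy.linalg import logm
YAW=1.042;O=np.array([.567,.049,0]);EX=np.array([np.cos(YAW),np.sin(YAW),0]);EY=np.array([-EX[1],EX[0],0])
def B(x,y,z): return O+EX*x+EY*y+np.array([0,0,z])
def Rt(yaw,tilt=0): return (R.from_euler('z',yaw)*R.from_euler('x',np.pi)*R.from_euler('y',tilt)).as_matrix()
def go(*targets):
    "print N equal rows (mm, rad) for each leg (pos,yaw,tilt), starting from the measured pose"
    o=sensors.get_obs();T=np.eye(4);T[:3,:3]=R.from_quat(o['tool_rot']).as_matrix();T[:3,3]=o['position']
    for p,y,t in targets:
        G=np.eye(4);G[:3,:3]=Rt(y,t);G[:3,3]=p
        L=np.real(logm(np.linalg.inv(T)@G));v=L[:3,3]*1000;w=np.array([L[2,1],L[0,2],L[1,0]])
        n=int(np.ceil(max(np.linalg.norm(v)/36,np.linalg.norm(w)/.11,1)))
        print(n,'rows of',np.round(v/n,1).tolist()+np.round(w/n,4).tolist());T=G
E
python3 - <<'E'
from h import *
go(((.39,-.205,.22),.02,0))
E
```

```text
11 rows of [19.7, -30.1, 2.2, -0.0001, 0.0, 0.0357]
```

Emit:
drive_tool([
  [[19.7,-30.1,2.2,0,0,0.0357],[19.7,-30.1,2.2,0,0,0.0357],[19.7,-30.1,2.2,0,0,0.0357],[19.7,-30.1,2.2,0,0,0.0357],[19.7,-30.1,2.2,0,0,0.0357],[19.7,-30.1,2.2,0,0,0.0357]],
], gripper=50)

```text
time: 0.75
position: [0.3052, -0.3623, 0.2313]
tool_rot: [0.995, 0.098, -0.0, -0.0]
ft_force: [1.0, -0.5, 0.2]
grip_width: 0.0552
grip_force: 0.0
```

Emit:
drive_tool([
  [[19.7,-30.1,2.2,0,0,0.0357],[19.7,-30.1,2.2,0,0,0.0357],[19.7,-30.1,2.2,0,0,0.0357],[19.7,-30.1,2.2,0,0,0.0357],[19.7,-30.1,2.2,0,0,0.0357],[0,0,0,0,0,0]],
])

```text
time: 1.25
position: [0.3847, -0.1968, 0.22]
tool_rot: [1.0, 0.013, -0.0, -0.002]
ft_force: [0.4, -0.3, -0.7]
grip_width: 0.0438
grip_force: 0.0
```

Run:
```python
from h import *
w=snap('wrist','w1.png');t=snap('top','t1.png')
a=w['img'];b=t['img'][80:400,130:530]
im=np.zeros((560,800,3),np.uint8);im[:320,:400]=b;im[320:560,:384]=cv2.resize(a,(384,240));
im[:,400:]=0;im[:250,400:]=cv2.resize(a,(400,250))
cv2.imwrite('pics/m1.png',np.vstack([cv2.resize(b,(750,600))])[:,:,::-1])
```

```text
(no output)
```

View pics/w1.png

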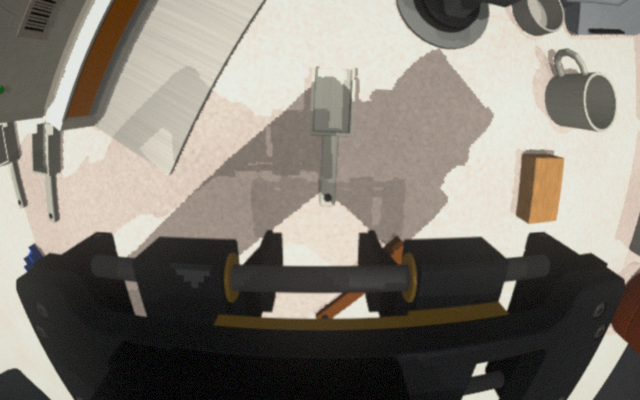

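View pics/m1.png

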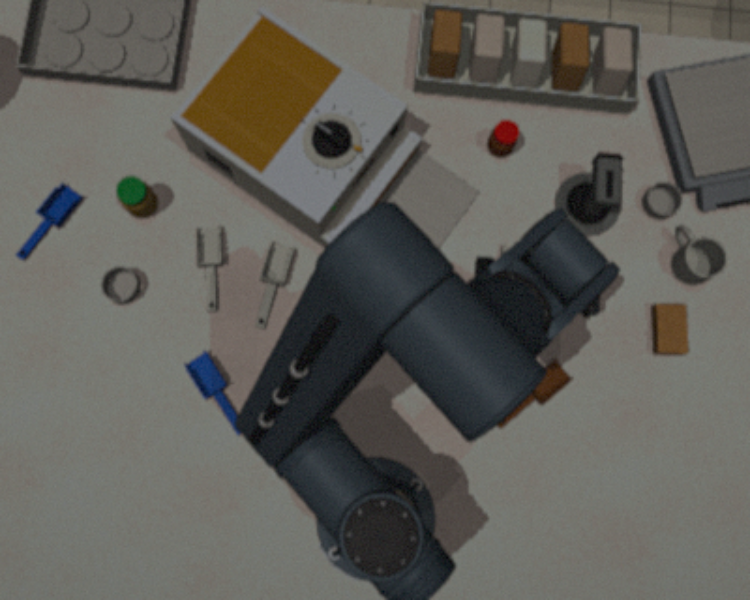

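Wrist view: scoop C runs from its mouth at (333,68), over the back wall at (331,133), to the handle end at (327,204). The apron's outer corner is at (170,172) and the scanner foot at (445,10). Top view: the area freed by the arm holds no fourth scoop, so there are three.

Run:
```python
from h import *
w=snap('wrist')
m=pl(w,333,68,.028);b=pl(w,331,133,.028);h=pl(w,327,204,.012);print(m,b,h)
d=(m-h)[:2];y=np.arctan2(d[1],d[0]);print(np.linalg.norm(d),y)
print('apron corner',pl(w,170,172,.008),'box',B(-.14,.13,.008))
for u,v in[(170,172),(265,0),(217,85)]: print(pl(w,u,v,.008))
e=np.array([np.cos(y),np.sin(y),0])
g=h+e*.05;g[2]=0
# vertical grip at scoop x=-30
go((g+[0,0,.08],y,0),(g+[0,0,.023],y,0))
```

```text
[ 0.5085 -0.2126  0.028 ] [ 0.438  -0.2124  0.028 ] [ 0.3535 -0.2109  0.012 ]
0.15491758416024978 -0.010703410748061958
apron corner [ 0.3892 -0.0129  0.008 ] box [ 0.3841 -0.0063  0.008 ]
[ 0.3892 -0.0129  0.008 ]
[ 0.5951 -0.1334  0.008 ]
[ 0.4932 -0.0796  0.008 ]
4 rows of [4.8, 2.2, 35.1, 0.0002, -0.0001, 0.0082]
2 rows of [0.0, 0.0, 28.5, -0.0, -0.0, 0.0]
```

Emit:
drive_tool([
  [[4.8,2.2,35.1,0,0,0.008],[4.8,2.2,35.1,0,0,0.008],[4.8,2.2,35.1,0,0,0.008],[4.8,2.2,35.1,0,0,0.008],[0,0,26.5,0,0,0],[0,0,26.5,0,0,0],[0,0,0,0,0,0]],
])

```text
time: 1.98
position: [0.4027, -0.2133, 0.0239]
tool_rot: [1.0, -0.007, -0.001, -0.0]
ft_force: [-0.3, -0.2, 0.3]
grip_width: 0.0436
grip_force: 0.0
```

Emit:
drive_tool([
  [[0,0,0,0,0,0],[0,0,0,0,0,0],[0,0,0,0,0,0],[0,0,0,0,0,0],[0,0,0,0,0,0],[0,0,0,0,0,0]],
], gripper=0, squeeze=30)

```text
time: 2.48
position: [0.4031, -0.2114, 0.0275]
tool_rot: [1.0, -0.006, 0.0, 0.0]
ft_force: [-1.3, -0.8, 1.2]
grip_width: 0.0176
grip_force: 29.7
```

Emit:
drive_tool([
  [[0,0,-20,0,0,0],[0,0,-20,0,0,0],[0,0,-10,0,0,0],[0,0,0,0,0,0]],
])

```text
time: 2.82
position: [0.4041, -0.2118, 0.0789]
tool_rot: [1.0, -0.006, 0.002, 0.002]
ft_force: [-0.0, 0.4, -1.9]
grip_width: 0.0176
grip_force: 29.7
```

```bash
sed -i 's/O=np.array(\[.567,.049,0\])/O=np.array([.570,.047,0])/' h.py
python3 - <<'E'
from h import *
# grip at scoop x=-35 ; scoop nose (75) to be just before flap at first, then push
go((B(-.135,-.06,.075),YAW,0),(B(-.135,-.06,.036),YAW,0))
w=snap('wrist','w2.png')
E
```

```text
10 rows of [19.4, -2.5, 0.4, 0.0005, -0.0002, -0.1053]
2 rows of [0.0, 0.0, 19.5, 0.0, -0.0, 0.0]
```

View pics/w2.png

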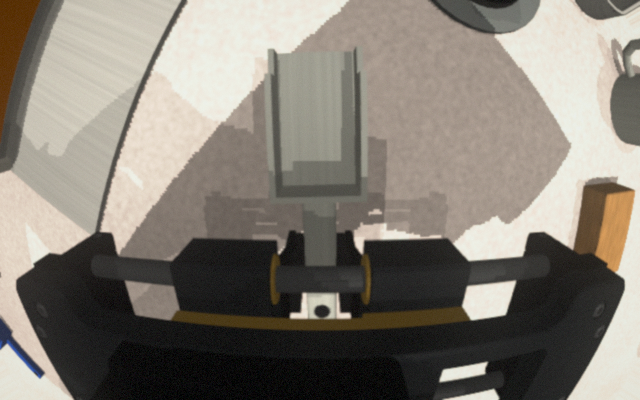

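The wrist view shows scoop C held level at its handle, centred between the pads.

Emit:
drive_tool([
  [[19.4,-2.5,0.4,0,0,-0.105],[19.4,-2.5,0.4,0,0,-0.105],[19.4,-2.5,0.4,0,0,-0.105],[19.4,-2.5,0.4,0,0,-0.105],[19.4,-2.5,0.4,0,0,-0.105]],
])

```text
time: 3.28
position: [0.4954, -0.1799, 0.0739]
tool_rot: [0.967, 0.256, -0.0, -0.0]
ft_force: [0.5, -0.5, -0.7]
grip_width: 0.0177
grip_force: 29.7
```

Emit:
drive_tool([
  [[19.4,-2.5,0.4,0,0,-0.105],[19.4,-2.5,0.4,0,0,-0.105],[19.4,-2.5,0.4,0,0,-0.105],[19.4,-2.5,0.4,0,0,-0.105],[19.4,-2.5,0.4,0,0,-0.105],[0,0,0,0,0,0],[0,0,0,0,0,0]],
])

```text
time: 3.87
position: [0.5579, -0.1063, 0.0718]
tool_rot: [0.868, 0.496, -0.001, -0.001]
ft_force: [-0.2, -0.7, -1.0]
grip_width: 0.0177
grip_force: 29.7
```

Run:
```python
from h import *
w=snap('wrist','w3.png');o=sensors.get_obs();print(o['position'],R.from_quat(o['tool_rot']).as_matrix())
```

```text
[ 0.5576 -0.107   0.072 ] [[ 0.5082  0.8613 -0.0021]
 [ 0.8613 -0.5082  0.0004]
 [-0.0007 -0.002  -1.    ]]
```

View pics/w3.png

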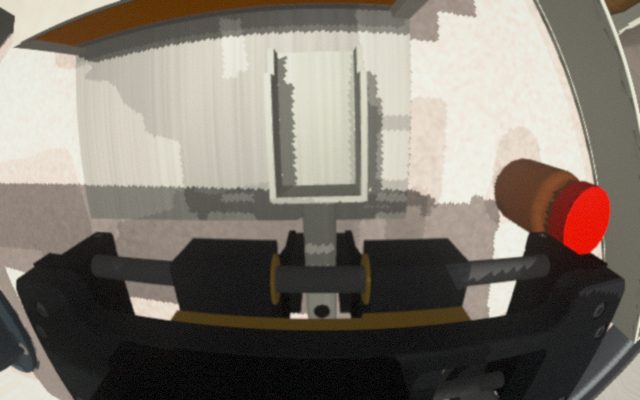

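The wrist view shows the apron in full: left edge through (79,120) and (90,205), right edge through (411,80) and (409,185), outer edge about row 215. The amber flap is at the top, near rows 10 to 40, and the red jar sits at (580,215) to the right, clear of the gripper.

Run:
```python
from h import *
c=snap('wrist')
def bx(p): d=p-O; return d@EX*1000,d@EY*1000,p[2]*1000
for n,u,v,z in [('R',411,80,.008),('R',409,185,.008),('L',79,120,.008),('L',90,205,.008),('out',150,218,.008),('out',390,212,.008),('flapedge',100,52,.017),('flapedge',250,25,.017),('flapedge',380,14,.017),('bowlL',271,100,c['T'][2,3]*0+.072),('mouth',315,52,.07),('back',318,200,.07)]:
    print(n,np.round(bx(pl(c,u,v,z)),1))
print(np.round(bx(sensors.get_obs()['position']),1))
g=cv2.cvtColor(c['img'],cv2.COLOR_RGB2GRAY).astype(int)
print('col150',g[195:235:2,150],'col390',g[195:235:2,390]); print('row150',g[150,396:424])
```

```text
R [ -40.1 -128.1    8. ]
R [-112.7 -129.3    8. ]
L [-54.3 131.    8. ]
L [-127.3  130.8    8. ]
out [-137.7   66.7    8. ]
out [-132.5 -116.7    8. ]
flapedge [-4.8 97.4 17. ]
flapedge [ -4.7 -22.9  17. ]
flapedge [   2.1 -105.6   17. ]
bowlL [-57.5 -45.2  72. ]
mouth [-35.3 -65.2  70. ]
back [-105.3  -66.2   70. ]
[-139.7  -67.3   72.2]
col150 [127 128 126 126 127 126 128 126 125 123 114 114 132 134 134 136 134 133
 135 136] col390 [131 122 120 108  93  91  89  84  86 100 122 125 134 137 137 142 138 141
 141 140]
row150 [219 218 216 217 217 220 218 217 216 217 218 216 210 207 219 223 222 221
 221 222 221 220 217 218 218 218 219 218]
```

Run:
```python
from h import *
go((B(-.138,-.062,.0365),YAW,0),(B(-.055,-.062,.0365),YAW,0))
```

```text
2 rows of [0.9, -2.6, 17.8, -0.0008, 0.0003, -0.0026]
3 rows of [27.7, 0.0, 0.0, 0.0, -0.0, 0.0]
```

Emit:
drive_tool([
  [[0.5,-1.7,12,0,0,0],[0.5,-1.7,12,0,0,0],[0.5,-1.7,11,0,0,0],[0,0,0,0,0,0],[0,0,0,0,0,0]],
])

```text
time: 4.38
position: [0.554, -0.1039, 0.0373]
tool_rot: [0.869, 0.495, -0.001, -0.001]
ft_force: [0.2, 0.2, -1.0]
grip_width: 0.0177
grip_force: 29.8
```

Emit:
drive_tool([
  [[14,0,0,0,0,0],[14,0,0,0,0,0],[14,0,0,0,0,0],[14,0,0,0,0,0],[14,0,0,0,0,0],[14,0,0,0,0,0],[0,0,0,0,0,0]],
])

```text
time: 4.97
position: [0.5991, -0.0281, 0.038]
tool_rot: [0.868, 0.497, 0.001, 0.0]
ft_force: [-0.3, -0.0, -2.7]
grip_width: 0.0174
grip_force: 29.8
```

Emit:
drive_tool([
  [[0,0,0,0,0,0],[0,0,0,0,0,0],[0,0,0,0,0,0],[0,0,0,0,0,0]],
], gripper=45)

```text
time: 5.3
position: [0.5975, -0.0317, 0.0382]
tool_rot: [0.869, 0.496, 0.0, 0.0]
ft_force: [-0.5, -0.5, 0.2]
grip_width: 0.0351
grip_force: 0.0
```

```bash
cat >> h.py <<'E'
def bx(p): d=np.array(p)-O; return np.round([d@EX*1000,d@EY*1000,p[2]*1000],1)
def Tip(tip,tilt,yaw=YAW): return np.array(tip)-Rt(yaw,tilt)[:,2]*.022
E
python3 - <<'E'
from h import *
o=sensors.get_obs();print(bx(o['position']),o['ft_force'])
t=.68
w=snap('wrist','w4.png')
go((B(-.055,-.062,.085),YAW,0),(Tip(B(-.135,-.062,.06),t),YAW,t),(Tip(B(-.135,-.062,.015),t),YAW,t))
E
```

```text
[-54.1 -63.4  38.2] [-0.4606 -0.5216  0.2223]
2 rows of [-0.4, -0.7, -23.4, 0.0001, -0.0001, -0.0025]
7 rows of [-13.3, 0.0, -3.5, 0.0, 0.0971, 0.0]
2 rows of [-14.1, 0.0, 17.5, 0.0, -0.0, 0.0]
```

View pics/w4.png

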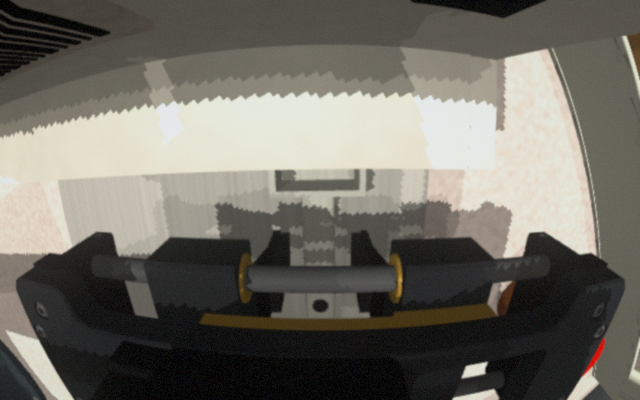

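Scoop C's bowl is now under the throat, with its back wall at (318,185) and the handle straight between the open fingers.

Emit:
drive_tool([
  [[0,-0.7,-23,0,0,-0.002],[0,-0.7,-24,0,0,-0.002],[-13.3,0,-3.5,0,0.097,0],[-13.3,0,-3.5,0,0.097,0],[-13.3,0,-3.5,0,0.097,0],[-13.3,0,-3.5,0,0.097,0],[-13.3,0,-3.5,0,0.097,0]],
])

```text
time: 5.93
position: [0.5626, -0.0898, 0.0907]
tool_rot: [0.842, 0.483, 0.209, -0.118]
ft_force: [-0.1, 0.3, -0.5]
grip_width: 0.0388
grip_force: 0.0
```

Emit:
drive_tool([
  [[-13.3,0,-3.5,0,0.097,0],[-13.3,0,-3.5,0,0.097,0],[0,0,0,0,0,0],[0,0,0,0,0,0],[0,0,0,0,0,0]],
], gripper=0)

```text
time: 6.35
position: [0.5488, -0.1115, 0.082]
tool_rot: [0.819, 0.469, 0.287, -0.165]
ft_force: [-0.1, 0.9, 0.1]
grip_width: 0.0138
grip_force: 0.0
```

Run:
```python
from h import *
o=sensors.get_obs();print(bx(o['position']),R.from_quat(o['tool_rot']).as_matrix(),o['q'])
t=.68
w=snap('wrist','w5.png')
go((Tip(B(-.135,-.062,.015),t),YAW,t),(Tip(B(-.02,-.062,.015),t),YAW,t),(Tip(B(.02,-.062,.015),t),YAW,t))
```

```text
[-147.5  -61.6   82. ] [[ 0.3949  0.8632  0.3144]
 [ 0.6742 -0.5048  0.5392]
 [ 0.6241 -0.001  -0.7813]] [-0.7327  0.7694  1.8172  0.8661  0.9308 -0.8706]
2 rows of [-16.5, 0.3, 18.9, -0.0005, 0.003, 0.0004]
4 rows of [22.4, -0.0, 18.1, 0.0, -0.0, 0.0]
2 rows of [15.6, -0.0, 12.6, 0.0, -0.0, 0.0]
```

View pics/w5.png

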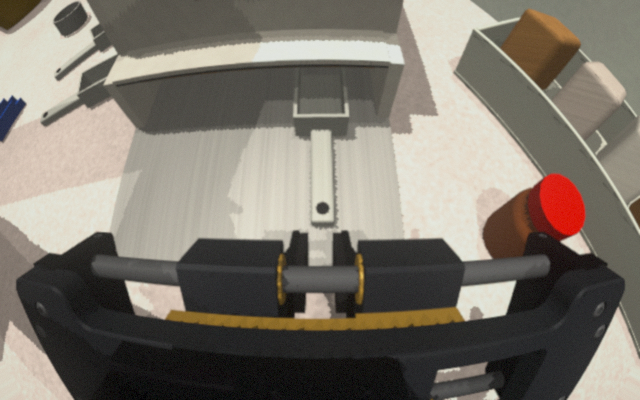

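The tilted view shows scoop C straight, its handle end at (322,220) just ahead of the fingertips and its bowl under the raised flap.

Emit:
drive_tool([
  [[-11,0.2,12.6,0,0.001,0],[-11,0.2,12.6,0,0.001,0],[-11,0.2,12.6,0,0.002,0],[0,0,0,0,0,0],[0,0,0,0,0,0]],
])

```text
time: 6.82
position: [0.5485, -0.1117, 0.0321]
tool_rot: [0.817, 0.47, 0.288, -0.167]
ft_force: [-0.1, 1.0, 0.2]
grip_width: 0.0004
grip_force: 0.0
```

Run:
```python
from h import *
o=sensors.get_obs();M=R.from_quat(o['tool_rot']).as_matrix();print(bx(o['position']+M[:,2]*.022),o['grip_width'],o['ft_force'])
t=.68
go((Tip(B(-.03,-.062,.0155),t),YAW,t),(Tip(B(.02,-.062,.0155),t),YAW,t))
```

```text
[-134.1  -61.5   14.9] 0.0003804788158404019 [-0.1148  0.9978  0.2139]
3 rows of [27.1, 0.2, 21.7, -0.001, 0.0004, 0.0005]
2 rows of [19.4, -0.0, 15.7, 0.0, -0.0, 0.0]
```

Emit:
drive_tool([
  [[11.6,0.1,9.3,0,0,0],[11.6,0.1,9.3,0,0,0],[11.6,0.1,9.3,0,0,0],[11.6,0.1,9.3,0,0,0],[11.6,0.1,9.3,0,0,0],[11.6,0.1,9.3,0,0,0],[11.6,0.1,9.3,0,0,0],[0,0,0,0,0,0]],
])

```text
time: 7.48
position: [0.6023, -0.0209, 0.034]
tool_rot: [0.816, 0.472, 0.289, -0.166]
ft_force: [0.5, 0.5, -0.1]
grip_width: 0.0003
grip_force: 0.0
```

Run:
```python
from h import *
o=sensors.get_obs();M=R.from_quat(o['tool_rot']).as_matrix();print(bx(o['position']+M[:,2]*.022),o['grip_width'],o['ft_force'])
t=.68
go((Tip(B(.02,-.062,.0155),t),YAW,t))
w=snap('wrist','w6.png')
```

```text
[-28.5 -62.1  16.9] 0.0002563490844968031 [ 0.4946  0.5144 -0.1227]
2 rows of [18.4, -0.0, 15.8, -0.001, 0.0, 0.0024]
```

View pics/w6.png

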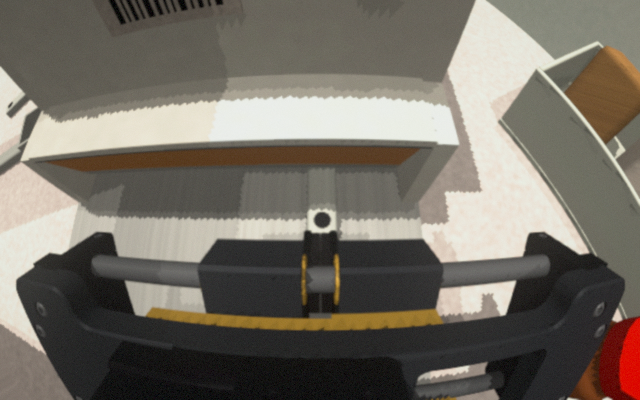

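Scoop C is straight with the handle end at (322,230) against the fingertips; its bowl has cleared the flap.

Emit:
drive_tool([
  [[9.2,0,7.8,0,0,0],[9.2,0,7.8,0,0,0],[9.2,0,7.8,0,0,0],[8,0,6.5,0,0,0],[0,0,0,0,0,0],[0,0,0,0,0,0]],
])

```text
time: 8.03
position: [0.6256, 0.0168, 0.0318]
tool_rot: [0.817, 0.47, 0.289, -0.166]
ft_force: [1.2, 0.4, 2.7]
grip_width: 0.0003
grip_force: 1.2
```

Run:
```python
from h import *
o=sensors.get_obs();M=R.from_quat(o['tool_rot']).as_matrix();print(bx(o['position']+M[:,2]*.022),o['ft_force'])
```

```text
[ 15.8 -63.3  14.7] [1.1747 0.4021 2.7353]
```

Emit:
drive_tool([
  [[3.5,0,2.1,0,0,0],[3.5,0,2.1,0,0,0],[1,0,0.8,0,0,0],[0,0,0,0,0,0],[-15.6,0,-12.6,0,0,0],[-15.6,0,-12.6,0,0,0],[-15.6,0,-12.6,0,0,0],[-15.6,0,-12.6,0,0,0]],
])

```text
time: 8.7
position: [0.5883, -0.0449, 0.0321]
tool_rot: [0.818, 0.47, 0.288, -0.167]
ft_force: [1.0, 0.2, 0.1]
grip_width: 0.0006
grip_force: 0.2
```

Emit:
drive_tool([
  [[-15.6,0,-12.6,0,0,0],[0,0,-30,0,0,0],[0,0,-30,0,0,0],[0,0,-30,0,0,0],[0,0,0,0,0,0]],
])

```text
time: 9.12
position: [0.5513, -0.1149, 0.1052]
tool_rot: [0.818, 0.469, 0.29, -0.163]
ft_force: [1.1, 0.0, 0.2]
grip_width: 0.0006
grip_force: 0.0
```

Run:
```python
from h import *
w=snap('wrist','w7.png')
o=sensors.get_obs();print(o['position'],bx(o['position']),o['q'])
```

```text
[ 0.5512 -0.1133  0.1039] [-147.9  -64.6  103.9] [-0.7345  0.7307  1.809   0.8472  0.9623 -0.8332]
```

View pics/w7.png

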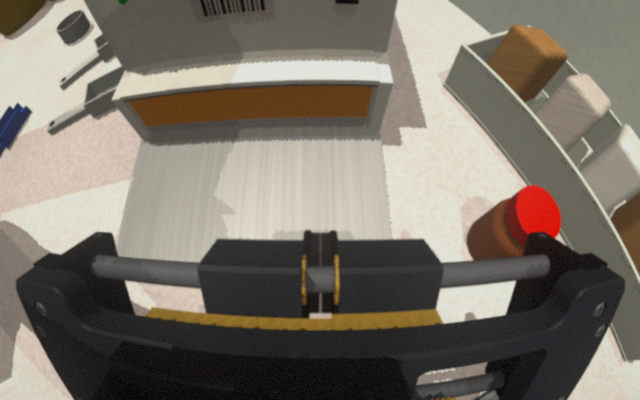

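Flap is shut behind scoop C (amber panel fully visible in rows 88 to 120). Next, scoops A and B; I will hover over both.

Run:
```python
from h import *
go((np.array([.47,-.10,.28]),.7,0),(np.array([.38,.27,.27]),0,0))
```

```text
7 rows of [2.7, -11.1, -26.1, -0.016, -0.096, 0.0468]
11 rows of [3.9, -35.1, 0.9, -0.0, -0.0, 0.0636]
```

Emit:
drive_tool([
  [[2.7,-11.1,-26.1,-0.016,-0.096,0.047],[2.7,-11.1,-26.1,-0.016,-0.096,0.047],[2.7,-11.1,-26.1,-0.016,-0.096,0.047],[2.7,-11.1,-26.1,-0.016,-0.096,0.047],[2.7,-11.1,-26.1,-0.016,-0.096,0.047],[2.7,-11.1,-26.1,-0.016,-0.096,0.047],[2.7,-11.1,-26.1,-0.016,-0.096,0.047]],
], gripper=50)

```text
time: 9.75
position: [0.4636, -0.1065, 0.2736]
tool_rot: [0.938, 0.346, 0.002, -0.005]
ft_force: [-0.1, 0.8, -0.0]
grip_width: 0.0382
grip_force: 0.0
```

Emit:
drive_tool([
  [[3.9,-35.1,0.9,0,0,0.0636],[3.9,-35.1,0.9,0,0,0.0636],[3.9,-35.1,0.9,0,0,0.0636],[3.9,-35.1,0.9,0,0,0.0636],[3.9,-35.1,0.9,0,0,0.0636],[3.9,-35.1,0.9,0,0,0.0636]],
])

```text
time: 10.25
position: [0.3731, 0.0854, 0.269]
tool_rot: [0.987, 0.162, 0.001, -0.007]
ft_force: [1.6, 0.0, -0.1]
grip_width: 0.0438
grip_force: 0.0
```

Emit:
drive_tool([
  [[3.9,-35.1,0.9,0,0,0.0636],[3.9,-35.1,0.9,0,0,0.0636],[3.9,-35.1,0.9,0,0,0.0636],[3.9,-35.1,0.9,0,0,0.0636],[3.9,-35.1,0.9,0,0,0.0636],[0,0,0,0,0,0],[0,0,0,0,0,0]],
])

```text
time: 10.83
position: [0.3583, 0.2602, 0.2667]
tool_rot: [1.0, 0.008, 0.001, -0.007]
ft_force: [-0.2, -1.0, -0.3]
grip_width: 0.0434
grip_force: 0.0
```

Run:
```python
from h import *
w=snap('wrist','w8.png');print(sensors.get_obs()['position'],sensors.get_obs()['q'])
```

```text
[0.3584 0.2589 0.2668] [0.3642 0.2457 1.8473 0.0135 1.0433 1.9148]
```

View pics/w8.png

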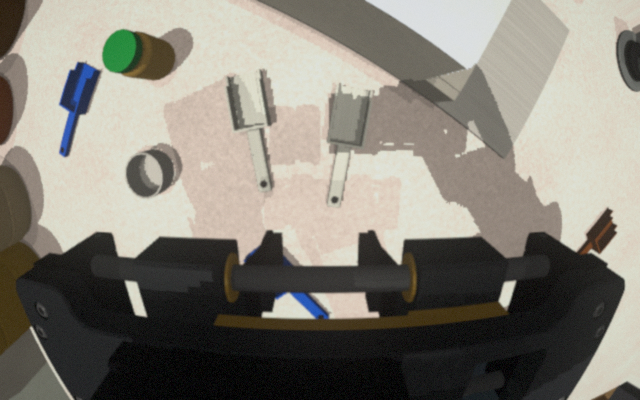

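Scoop A: mouth about (249,72), back wall (254,127), handle end (266,191). Scoop B: mouth (352,88), back wall (344,146), handle end (334,207). Both are clear of the cup (150,172) and the box.

Run:
```python
from h import *
w=snap('wrist')
for n,m,b,h in [('A',(249,72),(254,127),(266,191)),('B',(352,88),(344,146),(334,207))]:
    M=pl(w,*m,.028);K=pl(w,*b,.028);H=pl(w,*h,.012);d=(M-H)[:2];y=np.arctan2(d[1],d[0]);e=np.array([*d/np.linalg.norm(d),0])
    k=(K-H)[:2];print(n,M,K,H,np.linalg.norm(d),y,np.arctan2(k[1],k[0]))
    if n=='B':
        g=H+e*.03;g[2]=0;print(g)
        go((g+[0,0,.08],y,0),(g+[0,0,.026],y,0))
```

```text
A [0.4858 0.3505 0.028 ] [0.4165 0.3441 0.028 ] [0.3304 0.3336 0.012 ] 0.15630984662193312 0.1081368633976549 0.12168918328741674
B [0.4652 0.2243 0.028 ] [0.3934 0.2325 0.028 ] [0.3096 0.2423 0.012 ] 0.15657223390233577 -0.11492068157800994 -0.11647196251053435
[0.3394 0.2389 0.    ]
6 rows of [-3.0, 3.6, 31.1, -0.0021, -0.0001, 0.021]
2 rows of [0.0, -0.0, 27.0, 0.0, -0.0, -0.0]
```

Emit:
drive_tool([
  [[-3,3.6,31.1,-0.002,0,0.021],[-3,3.6,31.1,-0.002,0,0.021],[-3,3.6,31.1,-0.002,0,0.021],[-3,3.6,31.1,-0.002,0,0.021],[-3,3.6,31.1,-0.002,0,0.021],[-3,3.6,31.1,-0.002,0,0.021],[0,0,0,0,0,0]],
])

```text
time: 11.52
position: [0.3377, 0.2362, 0.0767]
tool_rot: [0.998, -0.06, -0.005, 0.002]
ft_force: [-0.1, 0.2, 0.1]
grip_width: 0.0434
grip_force: 0.0
```

Run:
```python
from h import *
print(sensors.get_obs()['position'])
go((np.array([.3394,.2389,.026]),-.117,0))
```

```text
[0.3377 0.2362 0.0767]
2 rows of [0.8, -1.5, 25.3, 0.002, 0.0048, -0.0015]
```

Emit:
drive_tool([
  [[1,-1.5,25,0.002,0.005,0],[1,-1.5,25,0.002,0.005,0],[0,0,0,0,0,0],[0,0,0,0,0,0]],
])

```text
time: 11.85
position: [0.3445, 0.2415, 0.0317]
tool_rot: [0.998, -0.059, 0.006, -0.003]
ft_force: [0.6, -0.5, 0.4]
grip_width: 0.0435
grip_force: 0.0
```

Emit:
drive_tool([
  [[0,0,0,0,0,0],[0,0,0,0,0,0],[0,0,0,0,0,0],[0,0,0,0,0,0],[0,0,0,0,0,0],[0,0,0,0,0,0]],
], gripper=0, squeeze=40)

```text
time: 12.35
position: [0.3448, 0.2422, 0.0321]
tool_rot: [0.998, -0.058, 0.008, -0.003]
ft_force: [0.3, -0.8, 8.7]
grip_width: 0.0162
grip_force: 39.9
```

Emit:
drive_tool([
  [[0,0,-20,0,0,0],[0,0,-25,0,0,0],[0,0,-25,0,0,0],[0,0,-25,0,0,0],[0,0,0,0,0,0]],
])

```text
time: 12.77
position: [0.3447, 0.2425, 0.1296]
tool_rot: [0.998, -0.058, 0.01, -0.004]
ft_force: [0.7, 0.5, -1.1]
grip_width: 0.0158
grip_force: 39.8
```

Run:
```python
from h import *
print(sensors.get_obs()['position'],sensors.get_obs()['q'])
go((np.array([.40,.0,.13]),.5,0),(B(-.17,0,.10),YAW,0),(B(-.17,0,.0375),YAW,0))
```

```text
[0.3447 0.2425 0.1296] [ 0.3466  0.4703  2.0536 -0.0001  0.5955  2.0338]
8 rows of [1.0, 31.6, -0.2, -0.0004, -0.0028, -0.077]
5 rows of [-1.8, 26.4, 6.0, -0.0, 0.0, -0.1084]
2 rows of [-0.0, -0.0, 31.2, 0.0, -0.0, 0.0]
```

Emit:
drive_tool([
  [[0,0,-20,0,0,0],[0,0,-25,0,0,0],[0,0,-25,0,0,0],[0,0,-25,0,0,0],[0,0,-25,0,0,0],[0,0,-25,0,0,0],[0,0,-10,0,0,0],[0,0,0,0,0,0]],
])

```text
time: 13.43
position: [0.3419, 0.2414, 0.2827]
tool_rot: [0.998, -0.058, 0.009, -0.004]
ft_force: [0.6, 0.4, -2.2]
grip_width: 0.016
grip_force: 39.8
```

Run:
```python
from h import *
print(sensors.get_obs()['position'],sensors.get_obs()['ft_force'],sensors.get_obs()['moment'])
go((np.array([.42,.0,.28]),.5,0),(B(-.17,0,.26),YAW,0),(B(-.17,0,.06),YAW,0))
```

```text
[0.3419 0.2414 0.2827] [ 0.5897  0.357  -2.2298] [0.0914 0.086  0.0015]
8 rows of [3.9, 32.0, 0.3, -0.0004, -0.0024, -0.0771]
5 rows of [-4.8, 23.6, 4.0, -0.0, 0.0, -0.1084]
6 rows of [-0.0, -0.0, 33.3, 0.0, -0.0, 0.0]
```

Emit:
drive_tool([
  [[2.6,21.3,0.2,0,-0.001,-0.0514],[2.6,21.3,0.2,0,-0.001,-0.0514],[2.6,21.3,0.2,0,-0.001,-0.0514],[2.6,21.3,0.2,0,-0.001,-0.0514],[2.6,21.3,0.2,0,-0.001,-0.0514],[2.6,21.3,0.2,0,-0.001,-0.0514],[2.6,21.3,0.2,0,-0.001,-0.0514],[2.6,21.3,0.2,0,-0.001,-0.0514]],
])

```text
time: 14.1
position: [0.3708, 0.0725, 0.2772]
tool_rot: [0.989, 0.148, 0.001, -0.002]
ft_force: [-1.1, 0.5, -2.2]
grip_width: 0.0161
grip_force: 39.8
```

Emit:
drive_tool([
  [[2.6,21.3,0.2,0,-0.001,-0.0514],[2.6,21.3,0.2,0,-0.001,-0.0514],[2.6,21.3,0.2,0,-0.001,-0.0514],[2.6,21.3,0.2,0,-0.001,-0.0514],[-3,14.8,2.5,0,0,-0.0677],[-3,14.8,2.5,0,0,-0.0677],[-3,14.8,2.5,0,0,-0.0677],[-3,14.8,2.5,0,0,-0.0677]],
])

```text
time: 14.77
position: [0.4352, -0.0579, 0.2658]
tool_rot: [0.926, 0.377, -0.0, -0.002]
ft_force: [-0.7, 1.0, -1.7]
grip_width: 0.0159
grip_force: 39.8
```

Emit:
drive_tool([
  [[-3,14.8,2.5,0,0,-0.0677],[-3,14.8,2.5,0,0,-0.0677],[-3,14.8,2.5,0,0,-0.0677],[-3,14.8,2.5,0,0,-0.0677],[0,0,0,0,0,0],[0,0,0,0,0,0]],
])

```text
time: 15.27
position: [0.473, -0.1044, 0.2561]
tool_rot: [0.868, 0.496, 0.001, -0.002]
ft_force: [-0.1, 0.1, -1.7]
grip_width: 0.0158
grip_force: 39.8
```

Run:
```python
from h import *
o=sensors.get_obs()
print(bx(o['position']),o['ft_force'],o['moment'],o['grip_width'])
c=snap('side','s1.png')
cv2.imwrite('pics/s1c.png',cv2.resize(c['img'][120:320,230:480],None,fx=3,fy=3,interpolation=cv2.INTER_CUBIC)[:,:,::-1])
go((B(-.17,0,.26),YAW,0),(B(-.17,0,.10),YAW,0))
```

```text
[-179.7    7.4  256.1] [-0.0878  0.0505 -1.6812] [-0.0822 -0.0321 -0.0159] 0.015764297091492012
1 rows of [9.4, 8.1, -3.5, -0.0037, -0.0034, -0.0022]
5 rows of [-0.0, -0.0, 32.0, 0.0, -0.0, 0.0]
```

Emit:
drive_tool([
  [[4.5,4,20,-0.002,-0.002,-0.001],[4.5,4,25,-0.002,-0.002,-0.001],[0,0,30,0,0,0],[0,0,30,0,0,0],[0,0,25,0,0,0],[0,0,0,0,0,0]],
])

```text
time: 15.82
position: [0.4816, -0.0987, 0.1241]
tool_rot: [0.867, 0.498, -0.002, -0.003]
ft_force: [0.2, 0.3, -1.6]
grip_width: 0.0161
grip_force: 39.8
```

Emit:
drive_tool([
  [[0,0,10,0,0,0],[0,0,10,0,0,0],[0,0,10,0,0,0],[0,0,0,0,0,0]],
])

```text
time: 16.15
position: [0.4855, -0.1009, 0.0974]
tool_rot: [0.867, 0.498, 0.001, 0.002]
ft_force: [0.5, 0.6, -2.3]
grip_width: 0.016
grip_force: 39.8
```

Emit:
drive_tool([
  [[0,0,10,0,0,0],[0,0,10,0,0,0],[0,0,10,0,0,0],[0,0,0,0,0,0]],
])

```text
time: 16.48
position: [0.4851, -0.1009, 0.0663]
tool_rot: [0.867, 0.498, 0.0, 0.001]
ft_force: [0.2, 0.5, -2.0]
grip_width: 0.0161
grip_force: 39.8
```

Emit:
drive_tool([
  [[0,0,7,0,0,0],[0,0,7,0,0,0],[0,0,7,0,0,0],[0,0,0,0,0,0]],
])

```text
time: 16.82
position: [0.4855, -0.1011, 0.0458]
tool_rot: [0.867, 0.498, 0.0, 0.001]
ft_force: [-0.0, 0.1, -2.4]
grip_width: 0.0161
grip_force: 39.8
```

Emit:
drive_tool([
  [[0,0,3,0,0,0],[0,0,3,0,0,0],[0,0,0,0,0,0],[0,0,0,0,0,0]],
])

```text
time: 17.15
position: [0.4862, -0.1014, 0.0411]
tool_rot: [0.867, 0.498, 0.001, 0.002]
ft_force: [-0.3, -0.1, -1.1]
grip_width: 0.0158
grip_force: 39.8
```

Emit:
drive_tool([
  [[0,0,1.5,0,0,0],[0,0,0,0,0,0]],
])

```text
time: 17.32
position: [0.4864, -0.1015, 0.0399]
tool_rot: [0.867, 0.498, 0.001, 0.003]
ft_force: [-0.1, -0.9, 1.2]
grip_width: 0.0162
grip_force: 39.8
```

Emit:
drive_tool([
  [[0,0,0,0,0,0],[0,0,0,0,0,0],[0,0,0,0,0,0],[0,0,2,0,0,0],[0,0,2,0,0,0],[0,0,2,0,0,0],[0,0,0,0,0,0]],
], gripper=40)

```text
time: 17.9
position: [0.4859, -0.1012, 0.0331]
tool_rot: [0.867, 0.498, 0.001, 0.002]
ft_force: [-1.0, 0.5, -0.5]
grip_width: 0.0345
grip_force: 0.0
```

Emit:
drive_tool([
  [[0,0,0,0,0,0],[0,0,0,0,0,0],[0,0,0,0,0,0],[0,0,0,0,0,0],[0,0,0,0,0,0]],
], gripper=0)

```text
time: 18.32
position: [0.4863, -0.1014, 0.0337]
tool_rot: [0.867, 0.498, 0.001, 0.002]
ft_force: [0.2, -0.8, -0.2]
grip_width: 0.0174
grip_force: 39.8
```

Run:
```python
from h import *
o=sensors.get_obs()
print(bx(o['position']),o['ft_force'],o['grip_width'])
go((B(-.055,-.000,.0372),YAW,0))
w=snap('wrist','w9.png')
print(w['img'][300:320:2,312:330:3].mean(2).astype(int))
```

```text
[-170.3   -2.5   33.7] [ 0.1964 -0.7855 -0.2158] 0.0174436288531547
4 rows of [28.8, -0.6, -0.9, 0.0012, 0.0001, 0.0004]
[[119 119 114 118 123 121]
 [118 115 119 120 123 119]
 [118 117 119 118 120 118]
 [130 131 129 127 124 122]
 [134 134 131 129 126 126]
 [131 130 128 127 131 127]
 [131 128 130 128 128 130]
 [130 129 126 127 128 126]
 [133 134 128 129 125 125]
 [104 102 104 103 100  95]]
```

Emit:
drive_tool([
  [[16.4,0,-0.2,0,0,0],[16.4,0,-0.2,0,0,0],[16.4,0,-0.2,0,0,0],[16.4,0,0,0,0,0],[16.4,0,0,0,0,0],[16.4,0,0,0,0,0],[16.4,0,0,0,0,0],[0,0,0,0,0,0]],
])

```text
time: 19.03
position: [0.5451, -0.0, 0.0341]
tool_rot: [0.866, 0.499, 0.002, 0.002]
ft_force: [2.0, 1.8, -2.3]
grip_width: 0.0175
grip_force: 39.8
```

Emit:
drive_tool([
  [[0,0,0,0,0,0],[0,0,0,0,0,0],[0,0,0,0,0,0],[0,0,0,0,0,0]],
], gripper=45)

```text
time: 19.37
position: [0.5436, -0.003, 0.0342]
tool_rot: [0.867, 0.498, 0.001, 0.002]
ft_force: [1.0, -0.2, 0.2]
grip_width: 0.0351
grip_force: 0.0
```

Run:
```python
from h import *
o=sensors.get_obs();print(bx(o['position']),o['ft_force'])
t=.68
go((Tip(B(-.115,-.002,.06),t),YAW,t))
```

```text
[-56.5  -2.4  34.2] [ 0.9606 -0.2322  0.1585]
7 rows of [-7.9, -0.0, -9.4, 0.0006, 0.0972, 0.0003]
```

Emit:
drive_tool([
  [[0,0,-24,0,0,0],[0,0,-25,0,0,0],[-11,0,-2,0,0.097,0],[-11,0,-2,0,0.097,0],[-11,0,-2,0,0.097,0],[-11,0,-2,0,0.097,0],[-11,0,-2,0,0.097,0]],
])

```text
time: 19.95
position: [0.5185, -0.0438, 0.0839]
tool_rot: [0.847, 0.488, 0.183, -0.105]
ft_force: [0.1, 0.2, -0.1]
grip_width: 0.039
grip_force: 0.0
```

Emit:
drive_tool([
  [[-11,0,-2,0,0.097,0],[-11,0,-2,0,0.097,0],[0,0,0,0,0,0],[0,0,0,0,0,0],[0,0,0,0,0,0],[0,0,0,0,0,0]],
], gripper=0)

```text
time: 20.45
position: [0.5077, -0.0604, 0.077]
tool_rot: [0.826, 0.477, 0.261, -0.152]
ft_force: [-0.8, 0.2, 0.3]
grip_width: 0.0071
grip_force: 0.0
```

Run:
```python
from h import *
o=sensors.get_obs();M=R.from_quat(o['tool_rot']).as_matrix();print(bx(o['position']+M[:,2]*.022),o['grip_width'])
t=.68
w=snap('wrist','w10.png');print(proj(w,B(-.091,-.002,.02)))
g=w['img'].mean(2).astype(int);print(g[180:236:3,300:345:3])
go((Tip(B(-.115,-.002,.015),t),YAW,t))
```

```text
[-111.5   -0.3   59. ] 0.007143790844940873
(np.float64(322.7796249371751), np.float64(229.18739379211806))
[[193 189 188 191 174 206 209 207 202 207 203 186 115 164 191]
 [193 193 188 183 175 208 210 207 202 210 201 184 115 180 190]
 [194 192 189 188 176 208 210 207 206 210 204 184 115 155 190]
 [191 194 187 185 177 211 211 211 208 211 204 186 118 172 189]
 [193 195 188 182 179 209 209 210 206 211 201 187 123 182 189]
 [194 194 191 186 178 211 213 209 207 211 203 186 121 148 191]
 [196 195 190 187 176 211 213 211 210 212 201 188 116 176 192]
 [194 194 190 186 180 213 213 212 211 213 206 184 127 183 190]
 [195 193 191 180 172 214 212 204 207 213 205 186 118 149 190]
 [194 194 191 182 183 213 164  74  71 145 205 186 115 177 192]
 [198 195 193 183 188 201  64  59  55  61 179 185 124 181 191]
 [196 196 193 188 190 186  59  56  55  62 171 185 120 155 193]
 [197 197 196 186 191 210 111  59  59  92 203 187 117 167 193]
 [185 183 195 192 195 216 206 177 147 207 193 181 119 181 190]
 [176 172 192 176 199 215 215 213 210 194 183 161  97 132 167]
 [173 172 175 166 176 190 191 188 184 172 167 147  99 161 168]
 [173 171 169 162  96  90  94  89  83  83  81  82 102 161 168]
 [ 70  63 152 153 147 113  92  88  96  79  77  90  60  55 117]
 [ 39  37  43  50  51 157 165 161 170  82  45  48  40  35  77]]
2 rows of [-15.6, 0.8, 16.4, -0.003, 0.0329, 0.002]
```

The handle end shows in the pixel block at (323,227), just as predicted, so the scoop lies straight with its end at x -91 mm.

Emit:
drive_tool([
  [[-10.6,0.5,11,-0.002,0.022,0.001],[-10.6,0.5,11,-0.002,0.022,0.001],[-10.6,0.5,11,-0.002,0.022,0.001],[0,0,0,0,0,0],[0,0,0,0,0,0]],
])

```text
time: 20.92
position: [0.5066, -0.0658, 0.0317]
tool_rot: [0.817, 0.469, 0.29, -0.167]
ft_force: [1.0, 0.7, 2.6]
grip_width: 0.0005
grip_force: 1.1
```

```bash
cat >> h.py <<'E'
def push(x,y,t=.68,z=.0155):
    o=sensors.get_obs();M=R.from_quat(o['tool_rot']).as_matrix();print('tip',bx(o['position']+M[:,2]*.022),o['grip_width'],o['ft_force'])
    go((Tip(B(x,y,z),t),YAW,t))
E
python3 -c "
from h import *
push(-.03,0)"
```

```text
tip [-115.5   -2.2   14.6] 0.000504553241467757 [1.0359 0.7155 2.5904]
3 rows of [22.3, -0.7, 17.7, -0.0001, -0.001, -0.0001]
```

Emit:
drive_tool([
  [[10.7,0,7.3,0,0,0],[10.1,0,8.1,0,0,0],[10.1,0,8.1,0,0,0],[10.1,0,8.1,0,0,0],[10.1,0,8.1,0,0,0],[10.1,0,8.1,0,0,0],[10.1,0,8.1,0,0,0],[0,0,0,0,0,0]],
])

```text
time: 21.58
position: [0.5521, 0.0141, 0.0333]
tool_rot: [0.817, 0.471, 0.289, -0.166]
ft_force: [0.9, 0.1, 0.0]
grip_width: 0.0004
grip_force: 0.0
```

```bash
python3 -c "
from h import *
push(.024,-.002)
w=snap('wrist','w11.png');g=w['img'].mean(2).astype(int);print(g[204:240:3,300:345:3])"
```

```text
tip [-23.6  -1.1  16.2] 0.00039882272205601156 [0.8923 0.1297 0.0178]
2 rows of [18.3, 0.5, 15.2, -0.0009, -0.0004, 0.0018]
[[ 79  80  83  87  85  88  84  90 102 116 113 111  98 106 102]
 [ 79  81  81  86  90  89  85  88 110 119 116 110  99 106 102]
 [ 78  82  81  86  86  79  53  54  78 115 121 117  99 106 102]
 [ 80  83  96 105  81  30  32  35  35  97 134 125 100 105 105]
 [ 78  79  97 132  62  31  40  32  43  49 158 130 101 103 103]
 [ 80  87 148 200 107  52  45  47  50  72 213 156 104 107 103]
 [ 95 100 172 206 162  56  49  46  50 126 218 194 118 124 119]
 [ 97 112 174 206 207 164  89  82 176 220 219 194 118 126 129]
 [149 170 178 204 210 203 201 203 220 225 220 190 116 173 199]
 [188 165  61  66 181 196 195 195 200 215 117  59  85 170 202]
 [187 138  26  23  44  52  51  63  46  49  27  33  53 120 179]
 [187 129  30  27  35  37  40  41  35  38  33  28  37 129 178]]
```

Emit:
drive_tool([
  [[9.2,0.2,7.5,0,0,0],[9.2,0.2,7.5,0,0,0],[9.2,0.2,7.5,0,0,0],[9.2,0.2,7.2,0,0,0],[0,0,0,0,0,0],[0,0,0,0,0,0]],
])

```text
time: 22.13
position: [0.5763, 0.0522, 0.0324]
tool_rot: [0.818, 0.469, 0.289, -0.166]
ft_force: [-0.5, -1.1, -1.4]
grip_width: 0.0003
grip_force: 0.6
```

```bash
python3 -c "
from h import *
push(.025,-.002)"
```

```text
tip [21.5 -2.8 15.3] 0.00031113055874048195 [-0.4518 -1.1156 -1.4314]
1 rows of [2.8, -0.8, 2.0, -0.0001, -0.0003, 0.0002]
```

Emit:
drive_tool([
  [[3.2,0,2.2,0,0,0],[0,0,0,0,0,0],[0,0,0,0,0,0],[-15.6,0,-12.6,0,0,0],[-15.6,0,-12.6,0,0,0],[-15.6,0,-12.6,0,0,0],[-15.6,0,-12.6,0,0,0],[-15.6,0,-12.6,0,0,0]],
])

```text
time: 22.8
position: [0.527, -0.0326, 0.0329]
tool_rot: [0.818, 0.468, 0.29, -0.166]
ft_force: [-0.4, 0.1, -0.5]
grip_width: 0.0002
grip_force: 0.0
```

Emit:
drive_tool([
  [[-15.6,0,-12.6,0,0,0],[-15.6,0,-12.6,0,0,0],[0,0,-30,0,0,0],[0,0,-30,0,0,0],[0,0,-30,0,0,0],[0,0,0,0,0,0]],
])

```text
time: 23.3
position: [0.4792, -0.1194, 0.1053]
tool_rot: [0.819, 0.468, 0.291, -0.162]
ft_force: [0.6, -0.5, 0.3]
grip_width: 0.0006
grip_force: 0.0
```

```bash
cat >> h.py <<'E'
def amber(c):
    h=cv2.cvtColor(c['img'],cv2.COLOR_RGB2HSV);m=cv2.inRange(h,(8,130,60),(22,255,255))
    lu=proj(c,B(0,.1,.07));ld=proj(c,B(0,.1,.02));ru=proj(c,B(0,-.1,.07));rd=proj(c,B(0,-.1,.02))
    q=np.zeros_like(m);cv2.fillPoly(q,[np.array([lu,ru,rd,ld],np.int32)],255)
    return np.round([lu,ru,rd,ld]).astype(int).tolist(),(m&q).sum()/q.sum()
E
python3 - <<'E'
from h import *
w=snap('wrist','w12.png');print('amber share',amber(w))
t=snap('top','t2.png')
a=cv2.imread('pics/t1.png');b=cv2.imread('pics/t2.png')
p=a[195:255,230:256]
r=cv2.matchTemplate(b[150:330,150:330],p,cv2.TM_CCOEFF_NORMED);_,s,_,l=cv2.minMaxLoc(r);print('A match',s,l[0]+150-230,l[1]+150-195)
go((np.array([.47,-.10,.28]),.7,0),(np.array([.355,.325,.27]),.11,0))
E
```

```text
amber share ([[207, 66], [419, 65], [407, 98], [220, 99]], np.float64(0.7041892277001995))
A match 0.9187009334564209 0 0
7 rows of [9.5, -3.4, -23.9, -0.0162, -0.0963, 0.0465]
13 rows of [4.8, -34.0, 0.8, -0.0, -0.0, 0.0454]
```

Emit:
drive_tool([
  [[9.5,-3.4,-23.9,-0.016,-0.096,0.047],[9.5,-3.4,-23.9,-0.016,-0.096,0.047],[9.5,-3.4,-23.9,-0.016,-0.096,0.047],[9.5,-3.4,-23.9,-0.016,-0.096,0.047],[9.5,-3.4,-23.9,-0.016,-0.096,0.047],[9.5,-3.4,-23.9,-0.016,-0.096,0.047],[9.5,-3.4,-23.9,-0.016,-0.096,0.047]],
], gripper=50)

```text
time: 23.98
position: [0.4614, -0.1089, 0.2621]
tool_rot: [0.933, 0.359, 0.025, -0.022]
ft_force: [0.6, -0.5, -1.5]
grip_width: 0.0386
grip_force: 0.0
```

Emit:
drive_tool([
  [[4.8,-34,0.8,0,0,0.0454],[4.8,-34,0.8,0,0,0.0454],[4.8,-34,0.8,0,0,0.0454],[4.8,-34,0.8,0,0,0.0454],[4.8,-34,0.8,0,0,0.0454],[4.8,-34,0.8,0,0,0.0454],[4.8,-34,0.8,0,0,0.0454]],
])

```text
time: 24.57
position: [0.3539, 0.1066, 0.2647]
tool_rot: [0.978, 0.207, 0.022, -0.027]
ft_force: [0.9, 0.7, 0.3]
grip_width: 0.0433
grip_force: 0.0
```

Emit:
drive_tool([
  [[4.8,-34,0.8,0,0,0.0454],[4.8,-34,0.8,0,0,0.0454],[4.8,-34,0.8,0,0,0.0454],[4.8,-34,0.8,0,0,0.0454],[4.8,-34,0.8,0,0,0.0454],[4.8,-34,0.8,0,0,0.0454],[0,0,0,0,0,0]],
])

```text
time: 25.15
position: [0.3213, 0.3124, 0.2715]
tool_rot: [0.996, 0.076, 0.019, -0.031]
ft_force: [-0.1, -0.1, -0.2]
grip_width: 0.0438
grip_force: 0.0
```

Run:
```python
from h import *
w=snap('wrist','w13.png');print(sensors.get_obs()['position'])
# dark hole near the handle end
p=proj(w,[.338,.3345,.012]);print('expect hole',p)
g=cv2.GaussianBlur(w['img'].mean(2).astype(np.uint8),(3,3),0);u,v=map(int,p)
s=g[v-30:v+30,u-30:u+30];i=np.unravel_index(s.argmin(),s.shape);U,V=u-30+i[1],v-30+i[0];print('hole',U,V,s.min(),pl(w,U,V,.012))
gpt=np.array([.363,.3373,0])
go((gpt+[0,0,.08],.113,0),(gpt+[0,0,.026],.113,0))
```

```text
[0.321  0.3098 0.2711]
expect hole (np.float64(316.6043878819249), np.float64(163.4582332759062))
hole 314 161 62 [0.3407 0.3384 0.012 ]
6 rows of [6.9, -2.7, 32.1, -0.0094, -0.0066, 0.0067]
2 rows of [-0.0, 0.0, 27.0, 0.0, -0.0, 0.0]
```

Emit:
drive_tool([
  [[6.9,-3,32.1,-0.009,-0.0066,0.0067],[6.9,-3,32.1,-0.009,-0.0066,0.0067],[6.9,-3,32.1,-0.009,-0.0066,0.0067],[6.9,-3,32.1,-0.009,-0.0066,0.0067],[6.9,-3,32.1,-0.009,-0.0066,0.0067],[6.9,-3,32.1,-0.009,-0.0066,0.0067],[0,0,0,0,0,0]],
])

```text
time: 25.78
position: [0.3631, 0.3349, 0.0747]
tool_rot: [0.999, 0.053, -0.005, 0.002]
ft_force: [-1.1, -0.3, 0.1]
grip_width: 0.0436
grip_force: 0.0
```

Run:
```python
from h import *
w=snap('wrist');print(sensors.get_obs()['position'])
g=cv2.GaussianBlur(w['img'].mean(2).astype(np.uint8),(3,3),0)
m=(w['img'].min(2)>150).astype(np.uint8)
print('back wall px',proj(w,[.4165,.3441,.028]),'handle mid',proj(w,[.39,.341,.012]))
go((np.array([.363,.3385,.025]),.113,0))
```

```text
[0.3632 0.3351 0.0777]
back wall px (np.float64(313.4171647585962), np.float64(147.12076204403974)) handle mid (np.float64(314.41850047231924), np.float64(183.50818011654377))
2 rows of [0.2, -1.7, 26.3, 0.001, 0.0037, -0.0036]
```

Emit:
drive_tool([
  [[0,-1.7,25,0.001,0.004,-0.003],[0,-1.7,25,0.001,0.004,-0.003],[0,0,2,0,0,0],[0,0,0,0,0,0],[0,0,0,0,0,0]],
])

```text
time: 26.25
position: [0.3659, 0.3407, 0.0316]
tool_rot: [0.998, 0.056, 0.006, -0.003]
ft_force: [-0.4, -0.6, -0.3]
grip_width: 0.0434
grip_force: 0.0
```

Emit:
drive_tool([
  [[0,0,0,0,0,0],[0,0,0,0,0,0],[0,0,0,0,0,0],[0,0,0,0,0,0],[0,0,0,0,0,0]],
], gripper=0)

```text
time: 26.67
position: [0.3658, 0.3409, 0.0302]
tool_rot: [0.998, 0.056, 0.006, -0.003]
ft_force: [-0.5, 1.5, 3.7]
grip_width: 0.0177
grip_force: 17.3
```

Emit:
drive_tool([
  [[0,0,-20,0,0,0],[0,0,-25,0,0,0],[0,0,-35,0,0,0],[0,0,-35,0,0,0],[0,0,-35,0,0,0],[0,0,-35,0,0,0],[0,0,-35,0,0,0],[0,0,-35,0,0,0]],
])

```text
time: 27.33
position: [0.3619, 0.3388, 0.2861]
tool_rot: [0.998, 0.056, 0.005, -0.002]
ft_force: [0.4, 0.4, -1.9]
grip_width: 0.0167
grip_force: 39.1
```

Run:
```python
from h import *
o=sensors.get_obs();print(o['position'],o['ft_force'],o['moment'])
go((np.array([.40,.0,.28]),.5,0),(B(-.17,.058,.25),YAW,0),(B(-.17,.058,.06),YAW,0))
```

```text
[0.3619 0.3388 0.2861] [ 0.4153  0.4234 -1.9193] [-0.0387  0.0048 -0.0081]
10 rows of [-6.6, 33.7, 0.5, -0.0002, -0.001, -0.0388]
5 rows of [-5.0, 15.1, 6.0, -0.0, 0.0, -0.1084]
6 rows of [-0.0, -0.0, 31.7, 0.0, -0.0, 0.0]
```

Emit:
drive_tool([
  [[-4.4,22.5,0.3,0,0,-0.0259],[-4.4,22.5,0.3,0,0,-0.0259],[-4.4,22.5,0.3,0,0,-0.0259],[-4.4,22.5,0.3,0,0,-0.0259],[-4.4,22.5,0.3,0,0,-0.0259],[-4.4,22.5,0.3,0,0,-0.0259],[-4.4,22.5,0.3,0,0,-0.0259],[-4.4,22.5,0.3,0,0,-0.0259]],
])

```text
time: 28.0
position: [0.3635, 0.1551, 0.2809]
tool_rot: [0.987, 0.16, 0.005, -0.002]
ft_force: [0.3, 0.1, -1.2]
grip_width: 0.0168
grip_force: 39.1
```

Emit:
drive_tool([
  [[-4.4,22.5,0.3,0,0,-0.0259],[-4.4,22.5,0.3,0,0,-0.0259],[-4.4,22.5,0.3,0,0,-0.0259],[-4.4,22.5,0.3,0,0,-0.0259],[-4.4,22.5,0.3,0,0,-0.0259],[-4.4,22.5,0.3,0,0,-0.0259],[-4.4,22.5,0.3,0,0,-0.0259],[0,0,0,0,0,0]],
])

```text
time: 28.67
position: [0.3986, -0.0039, 0.2786]
tool_rot: [0.969, 0.246, 0.006, -0.0]
ft_force: [0.9, 0.2, -0.7]
grip_width: 0.0167
grip_force: 39.1
```

Emit:
drive_tool([
  [[-3.1,9.4,3.8,0,0,-0.0678],[-3.1,9.4,3.8,0,0,-0.0678],[-3.1,9.4,3.8,0,0,-0.0678],[-3.1,9.4,3.8,0,0,-0.0678],[-3.1,9.4,3.8,0,0,-0.0678],[-3.1,9.4,3.8,0,0,-0.0678],[-3.1,9.4,3.8,0,0,-0.0678],[-3.1,9.4,3.8,0,0,-0.0678]],
])

```text
time: 29.33
position: [0.4286, -0.0717, 0.2477]
tool_rot: [0.866, 0.499, 0.005, -0.0]
ft_force: [-0.8, 0.1, -1.0]
grip_width: 0.017
grip_force: 39.1
```

Run:
```python
from h import *
o=sensors.get_obs();print(bx(o['position']),o['ft_force'],o['moment'])
go((B(-.17,.058,.20),YAW,0),(B(-.17,.058,.06),YAW,0))
```

```text
[-173.8   62.2  247.7] [-0.8008  0.1131 -1.0231] [-0.0851  0.006  -0.0055]
2 rows of [1.8, 2.1, 23.8, 0.0022, -0.0049, 0.0019]
4 rows of [-0.0, -0.0, 35.0, 0.0, -0.0, 0.0]
```

Emit:
drive_tool([
  [[8,1.5,22,0.001,-0.003,0],[8,1.5,25,0.001,-0.002,0],[4,0,30,0,0,0],[0,0,30,0,0,0],[0,0,30,0,0,0],[0,0,30,0,0,0],[0,0,15,0,0,0],[0,0,0,0,0,0]],
])

```text
time: 30.0
position: [0.4408, -0.0545, 0.0635]
tool_rot: [0.867, 0.498, 0.001, -0.002]
ft_force: [0.1, 0.8, -1.1]
grip_width: 0.0171
grip_force: 39.1
```

Emit:
drive_tool([
  [[0,0,8,0,0,0],[0,0,8,0,0,0],[0,0,4,0,0,0],[0,0,0,0,0,0]],
])

```text
time: 30.33
position: [0.4433, -0.0557, 0.0463]
tool_rot: [0.867, 0.498, 0.003, 0.001]
ft_force: [-0.0, -0.5, -0.8]
grip_width: 0.0171
grip_force: 39.1
```

Emit:
drive_tool([
  [[0,0,3,0,0,0],[0,0,3,0,0,0],[0,0,0,0,0,0]],
])

```text
time: 30.58
position: [0.4434, -0.0558, 0.0403]
tool_rot: [0.867, 0.498, 0.003, 0.001]
ft_force: [0.3, 0.3, -1.6]
grip_width: 0.0168
grip_force: 39.1
```

Run:
```python
from h import *
o=sensors.get_obs();print(bx(o['position']),o['ft_force'],o['moment'])
```

```text
[-152.6   57.4   40.3] [ 0.2934  0.286  -1.6286] [-0.0525 -0.06   -0.0002]
```

Lower the last bit, open, drop to re-grip deeper, then push in.

Emit:
drive_tool([
  [[0,0,1.5,0,0,0],[0,0,1.5,0,0,0],[0,0,0,0,0,0]],
])

```text
time: 30.83
position: [0.4433, -0.0558, 0.0378]
tool_rot: [0.867, 0.498, 0.003, 0.001]
ft_force: [-0.7, 0.3, 7.0]
grip_width: 0.0168
grip_force: 39.4
```

Emit:
drive_tool([
  [[0,0,0,0,0,0],[0,0,0,0,0,0],[0,0,0,0,0,0],[0,0,2,0,0,0],[0,0,2,0,0,0],[0,0,0,0,0,0]],
], gripper=40)

```text
time: 31.33
position: [0.4431, -0.0556, 0.0329]
tool_rot: [0.867, 0.498, 0.003, 0.0]
ft_force: [0.4, 0.3, -0.3]
grip_width: 0.0345
grip_force: 0.0
```

Emit:
drive_tool([
  [[0,0,0,0,0,0],[0,0,0,0,0,0],[0,0,0,0,0,0],[0,0,0,0,0,0],[0,0,0,0,0,0]],
], gripper=0)

```text
time: 31.75
position: [0.4432, -0.0557, 0.0333]
tool_rot: [0.867, 0.498, 0.003, 0.001]
ft_force: [-0.5, 0.1, -0.5]
grip_width: 0.0174
grip_force: 39.8
```

Run:
```python
from h import *
o=sensors.get_obs();print(bx(o['position']),o['ft_force'],o['grip_width'])
go((B(-.055,.058,.0345),YAW,0))
```

```text
[-152.6   57.6   33.3] [-0.5382  0.1019 -0.5094] 0.017383930851987466
3 rows of [32.5, -0.1, -0.3, 0.0013, -0.0016, 0.0002]
```

Emit:
drive_tool([
  [[16.3,0,-0.2,0,0,0],[16.3,0,-0.2,0,0,0],[16.3,0,-0.2,0,0,0],[16.3,0,0,0,0,0],[16.3,0,0,0,0,0],[16.3,0,0,0,0,0],[0,0,0,0,0,0]],
])

```text
time: 32.33
position: [0.4939, 0.0306, 0.0343]
tool_rot: [0.867, 0.499, 0.004, 0.001]
ft_force: [2.2, 2.1, -2.5]
grip_width: 0.0171
grip_force: 39.8
```

Emit:
drive_tool([
  [[0,0,0,0,0,0],[0,0,0,0,0,0],[0,0,0,0,0,0],[0,0,-24,0,0,0],[0,0,-25,0,0,0],[0,0,0,0,0,0]],
], gripper=45)

```text
time: 32.83
position: [0.4939, 0.0276, 0.0864]
tool_rot: [0.867, 0.497, 0.005, 0.002]
ft_force: [0.1, 0.6, 0.5]
grip_width: 0.0383
grip_force: 0.0
```

Emit:
drive_tool([
  [[-11,0,-2,0,0.1,0],[-11,0,-2,0,0.1,0],[-11,0,-2,0,0.1,0],[-11,0,-2,0,0.1,0],[-11,0,-2,0,0.1,0],[-11,0,-2,0,0.1,0],[-12,0,-2,0,0.08,0],[0,0,0,0,0,0]],
], gripper=0)

```text
time: 33.5
position: [0.458, -0.0246, 0.0763]
tool_rot: [0.84, 0.479, 0.217, -0.135]
ft_force: [-0.3, 0.2, -1.0]
grip_width: 0.0014
grip_force: 0.0
```

Run:
```python
from h import *
push(-.118,.058,z=.0155)
w=snap('wrist','w14.png');print(proj(w,B(-.091,.058,.02)))
g=w['img'].mean(2).astype(int);print(g[204:236:3,297:345:3])
```

```text
tip [-107.5   60.9   57.1] 0.0013533547374605024 [-0.3497  0.156  -1.0196]
2 rows of [-17.9, 1.5, 14.2, -0.0077, 0.0818, -0.0057]
(np.float64(325.1420110331076), np.float64(228.39197390264744))
[[169 167 170 167 168 160 179 218 214 181 161 172 195 179 105 130]
 [168 168 174 170 171 166 168 197 142  64  58  63 173 178 103 111]
 [173 166 169 170 168 169 168 185  71  60  53  57 122 176 105 127]
 [172 170 169 170 169 170 163 185  76  58  53  56 110 176 104 138]
 [171 169 172 170 170 172 161 195 149  71  57  88 172 180 109 120]
 [169 168 171 167 169 171 160 197 197 185 171 191 188 182 115 125]
 [173 168 171 170 168 169 157 195 197 193 192 194 191 180 116 145]
 [172 168 171 170 171 164 141 160 158 156 151 151 149 144 100 111]
 [173 172 172 169 169 172 143  85  81  75  82  75  81  78 100 116]
 [173 168 123  61  82 163 158 148 155 136 100  92  43  83 133 170]
 [173 169  88  39  36  50  43  79 140  47  48  39  35  47 166 170]]
```

Emit:
drive_tool([
  [[-12,1,9.5,-0.005,0.055,-0.004],[-12,1,9.5,-0.005,0.055,-0.004],[-12,1,9.5,-0.005,0.055,-0.004],[0,0,0,0,0,0],[0,0,0,0,0,0]],
])

```text
time: 33.97
position: [0.4533, -0.0341, 0.0338]
tool_rot: [0.816, 0.472, 0.288, -0.168]
ft_force: [0.5, 0.2, -0.1]
grip_width: 0.0004
grip_force: 0.0
```

```bash
python3 -c "
from h import *
push(-.025,.057);print(sensors.get_obs()['q'])"
```

```text
tip [-115.1   60.    16.7] 0.00043262568541772004 [ 0.5377  0.2003 -0.1176]
3 rows of [23.1, 1.1, 19.2, -0.0024, -0.0, 0.0018]
[-0.751   0.8567  2.1204  1.1539  0.733  -1.3269]
```

Emit:
drive_tool([
  [[9.9,1.2,8.6,0,0,0],[9.9,1.2,8.6,0,0,0],[9.9,0.5,8.2,0,0,0],[9.9,0,8,0,0,0],[9.9,0,8,0,0,0],[9.9,0,8,0,0,0],[9.9,0,8,0,0,0],[0,0,0,0,0,0]],
])

```text
time: 34.63
position: [0.5012, 0.0453, 0.0353]
tool_rot: [0.814, 0.476, 0.289, -0.167]
ft_force: [-1.1, -0.6, 0.4]
grip_width: 0.0003
grip_force: 0.0
```

```bash
python3 -c "
from h import *
push(.025,.057)
w=snap('wrist','w15.png');g=w['img'].mean(2).astype(int);print(g[204:240:3,300:345:3])"
```

```text
tip [-22.3  58.6  18.2] 0.0002760029018185709 [-1.0825 -0.559   0.424 ]
2 rows of [17.5, 0.9, 15.9, -0.0033, -0.0003, 0.0069]
[[ 77  82  79  83  89  84  90  91  91  91  90  86  82  78  79]
 [ 80  80  81  84  87  89  90  89  87  88  88  88  80  79  79]
 [ 81  80  81  86  86  85  88  88  90  92  87  86  83  77  79]
 [ 81  80  83  87  87  88  85  89  90  89  87  90  84  78  80]
 [ 78  83  77  90 101  91  64  38  43  77  98 110  90  79  78]
 [ 82  79  80  99 111  74  31  38  33  39  87 109 100  82  79]
 [ 82  83  90 143 179  67  43  45  46  45  72 161 143  80  77]
 [ 95  99  97 183 203  87  52  45  46  46 101 197 149  96  97]
 [106 121  98 187 205 174  49  50  47  67 180 193 150 101  99]
 [186 154  36  61 181 196 147 104 120 177 108  60  98  98 111]
 [192 147  26  30  43  49  53  70  46  47  29  30  50 119 180]
 [191 127  26  25  31  39  41  44  36  35  31  25  36  98 152]]
```

Emit:
drive_tool([
  [[8.8,0.4,8.2,0,0,0.002],[8.8,0.4,8.2,0,0,0.002],[8.8,0.4,7.7,0,0,0.002],[8.8,0.4,7.7,0,0,0],[0,0,0,0,0,0],[0,0,0,0,0,0]],
])

```text
time: 35.18
position: [0.5266, 0.0829, 0.0329]
tool_rot: [0.816, 0.471, 0.29, -0.167]
ft_force: [0.1, -0.5, 4.3]
grip_width: 0.0005
grip_force: 2.5
```

```bash
python3 -c "
from h import *
push(.026,.057)"
```

```text
tip [23.  55.7 15.9] 0.0005103668770771076 [ 0.1189 -0.5102  4.3275]
1 rows of [2.2, -1.4, 2.2, -0.0034, -0.0026, 0.0043]
```

Emit:
drive_tool([
  [[3.2,0,2.5,0,0,0],[0,0,0,0,0,0],[0,0,0,0,0,0],[-15.6,0,-12.6,0,0,0],[-15.6,0,-12.6,0,0,0],[-15.6,0,-12.6,0,0,0],[-15.6,0,-12.6,0,0,0],[-15.6,0,-12.6,0,0,0]],
])

```text
time: 35.85
position: [0.4772, -0.0013, 0.0318]
tool_rot: [0.816, 0.471, 0.289, -0.168]
ft_force: [0.7, 0.4, 1.3]
grip_width: 0.0004
grip_force: 0.6
```

Emit:
drive_tool([
  [[-15.6,0,-12.6,0,0,0],[0,0,-30,0,0,0],[0,0,-30,0,0,0],[0,0,-30,0,0,0],[0,0,-30,0,0,0],[0,0,0,0,0,0],[0,0,0,0,0,0]],
])

```text
time: 36.43
position: [0.4303, -0.0852, 0.1252]
tool_rot: [0.817, 0.471, 0.289, -0.165]
ft_force: [0.5, -1.2, 0.4]
grip_width: 0.0003
grip_force: 0.0
```

Run:
```python
from h import *
w=snap('wrist','w16.png');print('amber share',amber(w));o=sensors.get_obs();print(bx(o['position']),o['q'])
h=cv2.cvtColor(w['img'],cv2.COLOR_RGB2HSV);m=cv2.inRange(h,(8,130,60),(22,255,255))
for y in (.09,.055,.0,-.06,-.09):
    u=[proj(w,B(0,y,z)) for z in (.073,.018)];
    U=int(u[0][0]);col=np.where(m[:200,U]>0)[0];print(y,np.round(u).tolist(),col.min(),col.max())
t=snap('top','t3.png');s=snap('side','s3.png')
def rel(p): return
# scanner & pad: pixel guess from first top picture
```

```text
amber share ([[272, 79], [470, 88], [454, 117], [278, 111]], np.float64(0.7040937659249193))
[-183.7   54.8  124.5] [-0.8801  0.6301  2.0943  0.8518  0.8993 -1.0629]
0.09 [[282.0, 77.0], [287.0, 112.0]] 75 103
0.055 [[319.0, 76.0], [319.0, 112.0]] 74 102
0.0 [[377.0, 78.0], [370.0, 113.0]] 76 103
-0.06 [[436.0, 82.0], [422.0, 116.0]] 80 106
-0.09 [[463.0, 85.0], [446.0, 117.0]] 83 109
```

Flap edge lines up uniformly across its width (rows 74 to 83 at the top, 102 to 109 at the bottom), so it is shut with all three scoops in. Next the scanner.

Run:
```python
from h import *
t=snap('top')
z=lambda x,y,h: pl(t,x/1.875+130,y/1.875+80,h)
print('foot',z(590,200,.018),'head ends',z(608,154,.138),z(608,202,.138),'center',z(608,178,.138))
s=snap('side');print('side foot',pl(s,403,333,.014),'head',pl(s,413,311,.138))
go((np.array([.45,-.2,.30]),.3,0),(np.array([.53,-.27,.30]),0,0))
```

```text
foot [ 0.6145 -0.343   0.018 ] head ends [ 0.666  -0.3418  0.138 ] [ 0.5782 -0.3458  0.138 ] center [ 0.6218 -0.3438  0.138 ]
side foot [ 0.6092 -0.3448  0.014 ] head [ 0.6144 -0.3534  0.138 ]
10 rows of [0.5, 9.1, -19.4, -0.0259, -0.0647, 0.0717]
3 rows of [23.0, 27.2, -0.0, 0.0, -0.0, 0.1]
```

Emit:
drive_tool([
  [[0.5,9.1,-19.4,-0.026,-0.065,0.072],[0.5,9.1,-19.4,-0.026,-0.065,0.072],[0.5,9.1,-19.4,-0.026,-0.065,0.072],[0.5,9.1,-19.4,-0.026,-0.065,0.072],[0.5,9.1,-19.4,-0.026,-0.065,0.072],[0.5,9.1,-19.4,-0.026,-0.065,0.072],[0.5,9.1,-19.4,-0.026,-0.065,0.072],[0.5,9.1,-19.4,-0.026,-0.065,0.072]],
], gripper=100)

```text
time: 37.35
position: [0.444, -0.1844, 0.2604]
tool_rot: [0.974, 0.217, 0.058, -0.034]
ft_force: [0.9, 0.1, -0.8]
grip_width: 0.0462
grip_force: 0.0
```

Emit:
drive_tool([
  [[0.5,9.1,-19.4,-0.026,-0.065,0.072],[0.5,9.1,-19.4,-0.026,-0.065,0.072],[0,0,0,0,0,0]],
])

```text
time: 37.6
position: [0.4533, -0.205, 0.3012]
tool_rot: [0.989, 0.149, 0.002, 0.005]
ft_force: [1.0, -0.4, -0.4]
grip_width: 0.0661
grip_force: 0.0
```

Run:
```python
from h import *
print(sensors.get_obs()['position'])
go((np.array([.52,-.344,.33]),0,0))
```

```text
[ 0.4533 -0.205   0.3012]
5 rows of [9.1, 29.6, -5.6, 0.0019, -0.0009, 0.0597]
```

Emit:
drive_tool([
  [[9.1,29.6,-5.6,0.002,0,0.06],[9.1,29.6,-5.6,0.002,0,0.06],[9.1,29.6,-5.6,0.002,0,0.06],[9.1,29.6,-5.6,0.002,0,0.06],[9.1,29.6,-5.6,0.002,0,0.06],[0,0,0,0,0,0],[0,0,0,0,0,0]],
])

```text
time: 38.18
position: [0.5198, -0.3417, 0.3233]
tool_rot: [1.0, -0.001, -0.002, -0.006]
ft_force: [0.1, 0.8, -0.5]
grip_width: 0.0873
grip_force: 0.0
```

Run:
```python
from h import *
w=snap('wrist','w17.png')
```

```text
(no output)
```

View pics/w17.png

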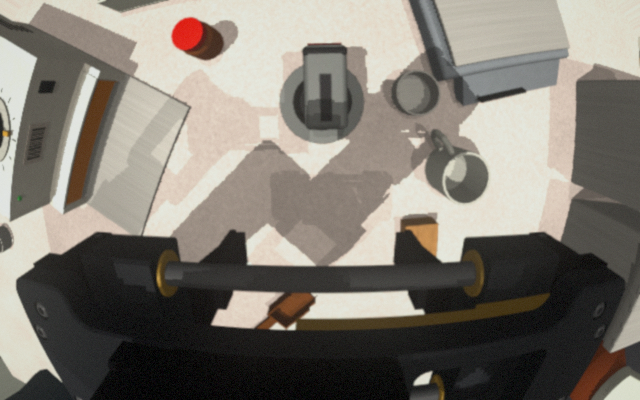

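The scanner stands at centre: head top face from about (305,53) to (346,128), window end at the top of the picture, so it looks along world +x. The pad ring spans columns 280 to 364, with its bottom at row 143. Mug (458,175) and cup (413,92) are to the right.

Run:
```python
from h import *
c=snap('wrist')
for n,u,v,z in [('padL',280,102,.008),('padR',364,102,.008),('padB',322,143,.008),('headFL',305,53,.138),('headFR',345,53,.138),('headBL',304,129,.138),('headBR',347,129,.138),('mug',458,180,.04),('cup',413,88,.04)]: print(n,pl(c,u,v,z))
g=c['img'].astype(int).mean(2)
# head outline numerically: columns at a mid row, rows at mid column
print(g[75,292:360:2].astype(int));print(g[115,292:360:2].astype(int));print(g[40:60,325].astype(int),g[118:140,335].astype(int))
```

```text
padL [ 0.6098 -0.2787  0.008 ]
padR [ 0.6097 -0.4012  0.008 ]
padB [ 0.5483 -0.3399  0.008 ]
headFL [ 0.6577 -0.3231  0.138 ]
headFR [ 0.6577 -0.3645  0.138 ]
headBL [ 0.5767 -0.3217  0.138 ]
headBR [ 0.5768 -0.3668  0.138 ]
mug [ 0.5017 -0.5436  0.04  ]
cup [ 0.6315 -0.4658  0.04  ]
[126 125 125 128 125 123 107  93 120 137 138 140 139 138 115  69  62  62
  61  61  89 135 138 139 135 137 121  98  82  93  93  93 126 137]
[129 125 118  77  47  50  50  58  68  76  73  71  74  71  66  50  44  43
  40  41  46  76  77  82  89  89  91  75  72  86  92  92  91  94]
[218 206 148  93  81  84  71  52  52  60  57  64  89 120 131 136 139 135
 139 139] [ 70  69  68  67  69  67  62  64  61  67  84 108 116 119 118 123 125 131
 134 136 134 135]
```

Run:
```python
from h import *
go((np.array([.616,-.344,.20]),0,0),(np.array([.616,-.344,.122]),0,0))
```

```text
5 rows of [19.4, 1.0, 24.7, -0.0024, 0.0009, -0.0003]
3 rows of [0.0, 0.0, 26.0, 0.0, 0.0, 0.0]
```

Emit:
drive_tool([
  [[19.4,1,24.7,-0.002,0.001,0],[19.4,1,24.7,-0.002,0.001,0],[19.4,1,24.7,-0.002,0.001,0],[19.4,1,24.7,-0.002,0.001,0],[19.4,1,24.7,-0.002,0.001,0],[0,0,0,0,0,0],[0,0,0,0,0,0]],
])

```text
time: 38.87
position: [0.616, -0.3434, 0.1997]
tool_rot: [1.0, -0.0, -0.001, -0.001]
ft_force: [-0.9, 0.6, 0.7]
grip_width: 0.0871
grip_force: 0.0
```

Run:
```python
from h import *
print(sensors.get_obs()['position'])
go((np.array([.616,-.344,.122]),0,0))
```

```text
[ 0.616  -0.3434  0.1997]
3 rows of [0.0, 0.2, 25.9, -0.0007, 0.0005, -0.0001]
```

Emit:
drive_tool([
  [[0,0.2,20,0,0,0],[0,0.2,20,0,0,0],[0,0.2,20,0,0,0],[0,0,17.5,0,0,0],[0,0,0,0,0,0]],
])

```text
time: 39.28
position: [0.6147, -0.3452, 0.1233]
tool_rot: [1.0, -0.001, -0.001, -0.001]
ft_force: [-1.7, 0.5, -0.1]
grip_width: 0.0867
grip_force: 0.0
```

Emit:
drive_tool([
  [[0,0,0,0,0,0],[0,0,0,0,0,0],[0,0,0,0,0,0],[0,0,0,0,0,0],[0,0,0,0,0,0],[0,0,0,0,0,0]],
], gripper=0, squeeze=30)

```text
time: 39.78
position: [0.6177, -0.3472, 0.1261]
tool_rot: [1.0, -0.002, 0.002, 0.002]
ft_force: [-0.5, -0.0, -1.1]
grip_width: 0.0547
grip_force: 0.0
```

Run:
```python
from h import *
o=sensors.get_obs();print(o['position'],R.from_quat(o['tool_rot']).as_rotvec(),o['ft_force'])
```

```text
[ 0.6177 -0.3472  0.1261] [ 3.1383 -0.0052  0.0075] [-0.5204 -0.047  -1.0787]
```

Emit:
drive_tool([
  [[0,0,0,0,0,0],[0,0,0,0,0,0],[0,0,0,0,0,0],[0,0,0,0,0,0]],
])

```text
time: 40.12
position: [0.6177, -0.3468, 0.1255]
tool_rot: [1.0, -0.002, 0.002, 0.001]
ft_force: [0.1, 1.3, 1.8]
grip_width: 0.0461
grip_force: 29.8
```

Emit:
drive_tool([
  [[0,0,-15,0,0,0],[0,0,-20,0,0,0],[0,0,-25,0,0,0],[0,0,-25,0,0,0],[0,0,0,0,0,0]],
])

```text
time: 40.53
position: [0.6195, -0.3488, 0.2154]
tool_rot: [1.0, -0.002, 0.006, 0.004]
ft_force: [1.5, -0.9, -0.8]
grip_width: 0.0455
grip_force: 29.8
```

Run:
```python
from h import *
o=sensors.get_obs();print(o['position'],R.from_quat(o['tool_rot']).as_rotvec(),o['ft_force'],o['grip_width'])
go((np.array([.56,-.20,.22]),.5,0),(B(-.117,0,.22),YAW,0),(B(-.117,0,.147),YAW,0))
```

```text
[ 0.6195 -0.3488  0.2154] [ 3.1326 -0.0051  0.018 ] [ 1.5416 -0.8981 -0.8245] 0.04545614555292036
5 rows of [-4.3, -32.1, -1.1, 0.0023, -0.0018, -0.1007]
5 rows of [13.5, -28.1, -0.0, -0.0, 0.0, -0.1084]
3 rows of [0.0, 0.0, 24.3, 0.0, -0.0, 0.0]
```

Emit:
drive_tool([
  [[-2.7,-20,-0.7,0.001,-0.001,-0.063],[-2.7,-20,-0.7,0.001,-0.001,-0.063],[-2.7,-20,-0.7,0.001,-0.001,-0.063],[-2.7,-20,-0.7,0.001,-0.001,-0.063],[-2.7,-20,-0.7,0.001,-0.001,-0.063],[-2.7,-20,-0.7,0.001,-0.001,-0.063],[-2.7,-20,-0.7,0.001,-0.001,-0.063],[-2.7,-20,-0.7,0.001,-0.001,-0.063]],
])

```text
time: 41.2
position: [0.561, -0.1955, 0.2141]
tool_rot: [0.968, 0.249, -0.003, -0.003]
ft_force: [0.8, 0.5, -2.6]
grip_width: 0.0458
grip_force: 29.8
```

Emit:
drive_tool([
  [[8.4,-17.6,0,0,0,-0.0678],[8.4,-17.6,0,0,0,-0.0678],[8.4,-17.6,0,0,0,-0.0678],[8.4,-17.6,0,0,0,-0.0678],[8.4,-17.6,0,0,0,-0.0678],[8.4,-17.6,0,0,0,-0.0678],[8.4,-17.6,0,0,0,-0.0678],[8.4,-17.6,0,0,0,-0.0678]],
])

```text
time: 41.87
position: [0.5166, -0.0482, 0.2152]
tool_rot: [0.866, 0.5, -0.002, -0.004]
ft_force: [-1.0, 0.3, -1.9]
grip_width: 0.0457
grip_force: 29.8
```

Run:
```python
from h import *
o=sensors.get_obs();print(bx(o['position']),o['ft_force'],o['grip_width'],o['moment'])
go((B(-.115,0,.1475),YAW,0))
w=snap('wrist','w18.png')
p=[proj(w,B(.038,y,z)) for y,z in [(0,.14),(.033,.12),(-.033,.12),(.033,.16),(-.033,.16)]];print(np.round(p,1).tolist())
```

```text
[-109.1   -1.9  215.2] [-1.0163  0.2663 -1.902 ] 0.04572440841637588 [-0.0281 -0.0468  0.0268]
2 rows of [-2.9, -0.8, 33.9, -0.0043, 0.0004, 0.0023]
[[319.2, 13.3], [276.0, 22.2], [363.0, 22.3], [267.1, 5.7], [370.8, 5.7]]
```

Run:
```python
from h import *
im=cv2.imread('pics/w18.png').astype(int).mean(2).astype(int)
for r in (2,6,10,14,18,22,26): print(r,im[r,250:392:3])
```

```text
2 [82 79 83 81 81 77 78 76 78 76 72 71 73 70 72 72 73 67 67 73 60 70 69 67
 71 61 63 74 69 72 70 73 74 68 66 74 81 83 85 89 89 91 91 93 92 91 92 92]
6 [83 83 80 82 78 72 73 68 72 43 14 68 43 60 29 66 59 41 21 67 14 69 46 62
 66 36 22 72 56 53 48 59 68 29 21 76 81 79 87 93 91 91 89 93 89 91 92 93]
10 [85 83 82 83 82 83 69 72 72 71 25 47 58 66 23 67 39 58 17 66 31 63 44 60
 54 37 34 67 59 34 62 38 66 27 60 83 86 85 92 94 94 92 90 95 96 93 91 93]
14 [83 83 81 82 82 81 83 72 72 74 54 20 66 45 52 46 50 67 21 52 43 66 49 73
 63 33 39 63 64 35 68 45 54 20 70 80 85 94 92 93 95 94 95 93 95 93 92 91]
18 [84 84 88 83 83 84 82 77 75 79 75 74 79 77 80 83 80 81 82 85 83 84 81 81
 82 82 82 81 85 82 84 84 80 74 88 87 91 94 94 95 95 91 94 94 96 94 93 95]
22 [83 83 83 83 86 86 82 83 84 85 83 84 81 86 88 87 87 83 85 87 84 89 89 79
 83 84 87 85 87 86 86 86 84 84 94 94 93 94 96 94 92 94 95 96 94 93 95 96]
26 [98 95 96 90 87 85 86 86 88 87 86 86 86 84 85 83 86 85 85 84 86 84 85 85
 87 86 87 89 89 85 84 89 84 84 96 96 95 98 98 96 97 95 96 93 95 96 94 94]
```

Emit:
drive_tool([
  [[-1.5,-0.4,17,-0.002,0,0.001],[-1.5,-0.4,17,-0.002,0,0.001],[-1.5,-0.4,17,-0.002,0,0.001],[-1.5,-0.4,16.5,-0.002,0,0.001],[0,0,0,0,0,0],[0,0,0,0,0,0],[0,0,0,0,0,0],[0,0,0,0,0,0]],
])

```text
time: 42.58
position: [0.5138, -0.0537, 0.1499]
tool_rot: [0.868, 0.496, 0.001, 0.001]
ft_force: [0.4, 0.2, -2.7]
grip_width: 0.0459
grip_force: 29.8
```

Run:
```python
from h import *
o=sensors.get_obs();M=R.from_quat(o['tool_rot']).as_matrix();print(bx(o['position']),o['ft_force'],o['grip_width'],M.round(4))
go((B(-.115,0,.1475),YAW,0))
```

```text
[-115.3   -2.3  149.9] [ 0.4425  0.1893 -2.6948] 0.04585550279009075 [[ 0.5071  0.8619  0.0029]
 [ 0.8619 -0.5071 -0.0015]
 [ 0.0002  0.0032 -1.    ]]
1 rows of [0.3, -2.3, 2.4, 0.0032, -0.0002, -0.0031]
```

Bars run across columns 280 to 350 with the label edges near 268 and 364, against predicted edges 269 and 368, so the label is where the box frame says within about 2 mm. Trim and hold.

Emit:
drive_tool([
  [[0,-2.3,1.5,0.003,0,-0.002],[0,0,0,0,0,0],[0,0,0,0,0,0],[0,0,0,0,0,0],[0,0,0,0,0,0],[0,0,0,0,0,0],[0,0,0,0,0,0],[0,0,0,0,0,0]],
])

```text
time: 43.25
position: [0.5111, -0.0523, 0.1477]
tool_rot: [0.868, 0.497, -0.0, -0.001]
ft_force: [1.0, -0.1, -2.1]
grip_width: 0.0459
grip_force: 29.8
```

Emit:
drive_tool([
  [[0,0,0,0,0,0],[0,0,0,0,0,0],[0,0,0,0,0,0],[0,0,0,0,0,0],[0,0,0,0,0,0],[0,0,0,0,0,0],[0,0,0,0,0,0],[0,0,0,0,0,0]],
])

```text
time: 43.92
position: [0.5111, -0.0523, 0.1476]
tool_rot: [0.868, 0.497, -0.0, -0.001]
ft_force: [0.8, 0.4, -2.3]
grip_width: 0.0457
grip_force: 29.8
```

Emit:
drive_tool([
  [[0,0,0,0,0,0],[0,0,0,0,0,0],[0,0,0,0,0,0],[0,0,0,0,0,0],[0,0,0,0,0,0],[0,0,0,0,0,0],[0,0,0,0,0,0],[0,0,0,0,0,0]],
])

```text
time: 44.58
position: [0.511, -0.0523, 0.1476]
tool_rot: [0.868, 0.497, -0.001, -0.001]
ft_force: [-0.7, 0.1, -2.7]
grip_width: 0.0457
grip_force: 29.8
```

Emit:
drive_tool([
  [[0,0,0,0,0,0],[0,0,0,0,0,0],[0,0,0,0,0,0],[0,0,0,0,0,0],[0,0,0,0,0,0],[0,0,0,0,0,0],[0,0,0,0,0,0],[0,0,0,0,0,0]],
])

```text
time: 45.25
position: [0.5111, -0.0523, 0.1476]
tool_rot: [0.868, 0.497, -0.0, -0.001]
ft_force: [-0.5, -0.1, -2.6]
grip_width: 0.0457
grip_force: 29.8
```

Emit:
drive_tool([
  [[0,0,0,0,0,0],[0,0,0,0,0,0],[0,0,0,0,0,0],[0,0,0,0,0,0],[0,0,0,0,0,0],[0,0,0,0,0,0],[0,0,0,0,0,0],[0,0,0,0,0,0]],
])

```text
time: 45.92
position: [0.5111, -0.0523, 0.1476]
tool_rot: [0.868, 0.497, -0.0, -0.001]
ft_force: [0.0, -0.1, -2.7]
grip_width: 0.0458
grip_force: 29.8
```

Run:
```python
from h import *
o=sensors.get_obs();print(bx(o['position']),o['ft_force'],o['grip_width'])
# side check: scanner head front vs. predicted
go((B(-.117,0,.22),YAW,0),(np.array([.56,-.20,.22]),.5,0),(np.array([.6167,-.3425,.20]),0,0),(np.array([.6167,-.3425,.13]),0,0))
```

```text
[-115.5    0.8  147.6] [ 0.0261 -0.0744 -2.7029] 0.045829320351719834
3 rows of [-0.5, 0.2, -24.1, -0.0006, 0.0001, -0.0003]
5 rows of [-13.5, 28.1, 0.0, 0.0, -0.0, 0.1084]
5 rows of [4.0, 30.7, 4.0, 0.0, -0.0, 0.1]
2 rows of [0.0, 0.0, 35.0, 0.0, 0.0, 0.0]
```

Emit:
drive_tool([
  [[0,0,-24,0,0,0],[0,0,-24,0,0,0],[0,0,-24,0,0,0]],
])

```text
time: 46.17
position: [0.5107, -0.0522, 0.22]
tool_rot: [0.868, 0.497, -0.001, -0.001]
ft_force: [0.4, -0.4, -2.6]
grip_width: 0.0459
grip_force: 29.8
```

Emit:
drive_tool([
  [[-8.4,17.6,0,0,0,0.0678],[-8.4,17.6,0,0,0,0.0678],[-8.4,17.6,0,0,0,0.0678],[-8.4,17.6,0,0,0,0.0678],[-8.4,17.6,0,0,0,0.0678],[-8.4,17.6,0,0,0,0.0678],[-8.4,17.6,0,0,0,0.0678],[-8.4,17.6,0,0,0,0.0678]],
])

```text
time: 46.83
position: [0.5654, -0.1974, 0.2192]
tool_rot: [0.969, 0.245, -0.001, -0.001]
ft_force: [0.4, -0.5, -2.4]
grip_width: 0.0457
grip_force: 29.8
```

Emit:
drive_tool([
  [[2.5,19.2,2.5,0,0,0.0625],[2.5,19.2,2.5,0,0,0.0625],[2.5,19.2,2.5,0,0,0.0625],[2.5,19.2,2.5,0,0,0.0625],[2.5,19.2,2.5,0,0,0.0625],[2.5,19.2,2.5,0,0,0.0625],[2.5,19.2,2.5,0,0,0.0625],[2.5,19.2,2.5,0,0,0.0625]],
])

```text
time: 47.5
position: [0.6264, -0.3378, 0.1985]
tool_rot: [1.0, -0.002, -0.001, -0.001]
ft_force: [1.1, 0.5, -3.5]
grip_width: 0.0461
grip_force: 29.8
```

Emit:
drive_tool([
  [[0,0,0,0,0,0],[0,0,0,0,0,0],[0,0,0,0,0,0]],
])

```text
time: 47.75
position: [0.6257, -0.3365, 0.1986]
tool_rot: [1.0, -0.0, -0.001, -0.001]
ft_force: [-0.2, -0.2, -2.1]
grip_width: 0.0459
grip_force: 29.8
```

Run:
```python
from h import *
o=sensors.get_obs();print(o['position'],o['ft_force'],o['grip_width'])
go((np.array([.6167,-.3425,.135]),0,0))
```

```text
[ 0.6257 -0.3365  0.1986] [-0.1584 -0.2354 -2.1014] 0.04589776935910874
2 rows of [-4.4, 3.0, 31.8, -0.0012, 0.0015, -0.0004]
```

Emit:
drive_tool([
  [[-3,2,21,-0.001,0.001,0],[-3,2,21,-0.001,0.001,0],[-3,2,21,0,0.001,0],[0,0,0,0,0,0],[0,0,0,0,0,0],[0,0,0,0,0,0]],
])

```text
time: 48.25
position: [0.6181, -0.343, 0.1376]
tool_rot: [1.0, -0.0, 0.002, 0.001]
ft_force: [-0.6, -0.6, -2.6]
grip_width: 0.0459
grip_force: 29.8
```

Run:
```python
from h import *
o=sensors.get_obs();print(o['position'],o['ft_force'])
go((np.array([.6167,-.3425,.128]),0,0))
```

```text
[ 0.6181 -0.343   0.1376] [-0.5796 -0.6174 -2.5631]
1 rows of [-1.4, -0.5, 9.6, 0.0023, -0.0032, -0.0004]
```

Emit:
drive_tool([
  [[-1.4,-0.5,5,0.002,-0.003,0],[0,0,4,0,0,0],[0,0,0,0,0,0],[0,0,0,0,0,0]],
])

```text
time: 48.58
position: [0.6158, -0.3427, 0.1275]
tool_rot: [1.0, -0.001, -0.001, -0.0]
ft_force: [-0.1, -0.2, -1.8]
grip_width: 0.0458
grip_force: 29.8
```

Emit:
drive_tool([
  [[0,0,1.5,0,0,0],[0,0,1,0,0,0],[0,0,0,0,0,0],[0,0,0,0,0,0]],
])

```text
time: 48.92
position: [0.6162, -0.343, 0.1255]
tool_rot: [1.0, -0.001, -0.0, -0.0]
ft_force: [0.0, 1.3, 2.3]
grip_width: 0.046
grip_force: 29.8
```

Emit:
drive_tool([
  [[0,0,0,0,0,0],[0,0,0,0,0,0],[0,0,0,0,0,0],[0,0,0,0,0,0],[0,0,0,0,0,0],[0,0,0,0,0,0],[0,0,-15,0,0,0],[0,0,-25,0,0,0]],
], gripper=100)

```text
time: 49.58
position: [0.6139, -0.3414, 0.1616]
tool_rot: [1.0, -0.001, -0.004, -0.003]
ft_force: [0.6, -0.7, -0.2]
grip_width: 0.0853
grip_force: 0.0
```

Emit:
drive_tool([
  [[-12,0,-25,0,0,0],[-12,0,-25,0,0,0],[-12,0,-25,0,0,0],[-12,0,-25,0,0,0],[-12,0,-25,0,0,0],[-12,0,-25,0,0,0],[-12,0,-10,0,0,0],[-12,0,0,0,0,0]],
])

```text
time: 50.25
position: [0.5206, -0.3439, 0.3284]
tool_rot: [1.0, -0.001, 0.002, 0.002]
ft_force: [1.0, 0.5, -0.3]
grip_width: 0.087
grip_force: 0.0
```

Run:
```python
from h import *
c=snap('wrist','w19.png');print(sensors.get_obs()['position'])
P=lambda x,y,z:np.round(proj(c,[x,y,z]),0)
print('pad pred L,R,B',P(.61,-.28,.008),P(.61,-.404,.008),P(.548,-.342,.008),'foot L R B',P(.61,-.304,.02),P(.61,-.380,.02),P(.572,-.342,.02),'head FL BR',P(.668,-.319,.138),P(.577,-.365,.138))
g=cv2.imread('pics/w19.png').mean(2).astype(int)
u,v=P(.61,-.342,.015).astype(int);print(u,v);print('row',v,g[v,u-50:u+52:2]);print('row',v+12,g[v+12,u-50:u+52:2]);print('col',u,g[v-60:v+60:2,u])
```

```text
[ 0.5177 -0.3431  0.3266]
pad pred L,R,B [275. 105.] [359. 104.] [317. 145.] foot L R B [291. 104.] [344. 104.] [317. 130.] head FL BR [295.  47.] [339. 131.]
317 104
row 104 [222 226 219 205 153 132 128 128 127 128 119  65  46  54  64  94 118 138
 133  91  89  88  79  50  43  51  46  50  69  92  89  88  92 101  97  76
  59  47  41  67  90  92  93  90  92  91 123 138 139 137 139]
row 116 [206 204 204 205 205 156 129 127 128 130 128 122  91  54  53  84 113 130
  92  78  76  72  69  47  41  41  41  40  57  71  67  73  70  81  80  69
  48  51  83  93  91  92  93  89  95 129 139 138 142 140 141]
col 317 [220 202  98  83  55  54  68 121 136 135 137 136 136 139 137 138 135  77
  61  56  60  61  57  60  61  63  62  64  59  50  51  45  44  49  46  44
  41  39  42  40  56  72  66  58  97 129 127 135 140 139 147 215 225 222
 220 218 223 221 223 223]
```

Scanner foot (columns 289 to 345) is centred in the pad (275 to 359), and vertically within about 2 mm. Now to the dial: translate, then turn the wrist so the whole turn fits the last joint's range.

Emit:
drive_tool([
  [[8.9,-33.9,-3,0,0,0],[8.9,-33.9,-3,0,0,0],[8.9,-33.9,-3,0,0,0],[8.9,-33.9,-3,0,0,0],[8.9,-33.9,-3,0,0,0],[8.9,-33.9,-3,0,0,0],[8.9,-33.9,-3,0,0,0],[8.9,-33.9,-3,0,0,0]],
], gripper=50)

```text
time: 50.97
position: [0.5916, -0.0698, 0.3478]
tool_rot: [1.0, -0.001, -0.002, -0.001]
ft_force: [0.5, -0.2, 0.4]
grip_width: 0.0459
grip_force: 0.0
```

Emit:
drive_tool([
  [[8.9,-33.9,0,0,0,0],[8.9,-33.9,0,0,0,0],[8.9,-33.9,0,0,0,0],[8.9,-33.9,0,0,0,0],[8.9,-33.9,0,0,0,0],[8.9,-33.9,0,0,0,0],[8.9,-33.9,0,0,0,0],[8.9,-33.9,0,0,0,0]],
])

```text
time: 51.63
position: [0.6631, 0.2012, 0.3474]
tool_rot: [1.0, -0.001, -0.002, -0.0]
ft_force: [0.8, -1.5, -0.9]
grip_width: 0.0434
grip_force: 0.0
```

Emit:
drive_tool([
  [[0,0,0,0,0,-0.105],[0,0,0,0,0,-0.105],[0,0,0,0,0,-0.105],[0,0,0,0,0,-0.105],[0,0,0,0,0,-0.105],[0,0,0,0,0,-0.105],[0,0,0,0,0,-0.105],[0,0,0,0,0,-0.105]],
])

```text
time: 52.3
position: [0.6629, 0.1995, 0.3473]
tool_rot: [0.912, 0.41, -0.002, -0.001]
ft_force: [0.0, 0.1, 0.1]
grip_width: 0.0437
grip_force: 0.0
```

Emit:
drive_tool([
  [[0,0,0,0,0,-0.105],[0,0,0,0,0,-0.105],[0,0,0,0,0,-0.105],[0,0,0,0,0,-0.105],[0,0,0,0,0,-0.105],[0,0,0,0,0,-0.105],[0,0,0,0,0,-0.105],[0,0,0,0,0,-0.105]],
])

```text
time: 52.97
position: [0.6629, 0.1994, 0.3473]
tool_rot: [0.666, 0.746, -0.001, -0.002]
ft_force: [0.6, 0.1, -0.3]
grip_width: 0.0437
grip_force: 0.0
```

Emit:
drive_tool([
  [[0,0,0,0,0,-0.105],[0,0,0,0,0,-0.105],[0,0,0,0,0,-0.105],[0,0,0,0,0,-0.105],[0,0,0,0,0,-0.105],[0,0,0,0,0,-0.105],[0,0,0,0,0,-0.105],[0,0,0,0,0,-0.105]],
])

```text
time: 53.63
position: [0.6629, 0.1995, 0.3473]
tool_rot: [0.304, 0.953, -0.0, -0.002]
ft_force: [0.3, 0.2, 1.1]
grip_width: 0.0436
grip_force: 0.0
```

Emit:
drive_tool([
  [[0,0,0,0,0,-0.105],[0,0,0,0,0,-0.105],[0,0,0,0,0,-0.105],[0,0,0,0,0,-0.105],[0,0,0,0,0,-0.105],[0,0,0,0,0,-0.105],[0,0,0,0,0,-0.105],[0,0,0,0,0,-0.105]],
])

```text
time: 54.3
position: [0.6629, 0.1995, 0.3473]
tool_rot: [-0.111, 0.994, 0.0, -0.002]
ft_force: [-0.8, -0.3, 0.6]
grip_width: 0.0434
grip_force: 0.0
```

Emit:
drive_tool([
  [[0,0,0,0,0,-0.105],[0,0,0,0,0,-0.105],[0,0,0,0,0,-0.105],[0,0,0,0,0,-0.105],[0,0,0,0,0,-0.105],[0,0,0,0,0,-0.105],[0,0,0,0,0,-0.105],[0,0,0,0,0,0]],
])

```text
time: 54.97
position: [0.6629, 0.1994, 0.3474]
tool_rot: [-0.459, 0.888, 0.001, -0.002]
ft_force: [0.1, -0.1, -0.0]
grip_width: 0.0432
grip_force: 0.0
```

Run:
```python
from h import *
c=snap('wrist','w20.png');o=sensors.get_obs();print(o['position'],o['q'],R.from_quat(o['tool_rot']).as_matrix()[:,0])
D=np.array([.6205,.1424,.192]);print(proj(c,D))
h=cv2.cvtColor(c['img'],cv2.COLOR_RGB2HSV);u,v=map(int,proj(c,D))
H=np.zeros(h.shape[:2],np.uint8);cv2.circle(H,(u,v),95,255,-1)
amb=cv2.inRange(h,(10,110,70),(28,255,255))&H
drk=cv2.inRange(h,(0,0,0),(180,255,60))&H
for n,m in (('amber',amb),('dark',drk)):
    k,l,s,cc=cv2.connectedComponentsWithStats(m)
    for i in range(1,k):
        if s[i,4]>25: print(n,s[i],cc[i].round(1),pl(c,*cc[i],.194))
```

```text
[0.663  0.1995 0.3476] [ 0.1308  0.5426  1.1125  0.001   1.4901 -2.3901] [-0.5817 -0.8134  0.0017]
(np.float64(321.21438751598834), np.float64(118.09441337304179))
amber [297  69  11  14  93] [302.2  75.7] [0.6114 0.0989 0.194 ]
amber [ 258  177  138   37 2926] [327.5 194.6] [0.6586 0.2069 0.194 ]
dark [ 287   88   56   70 2368] [314.1 124. ] [0.6292 0.1431 0.194 ]
```

Run:
```python
from h import *
c=snap('wrist')
h=cv2.cvtColor(c['img'],cv2.COLOR_RGB2HSV);g=c['img'].min(2)
drk=cv2.inRange(h,(0,0,0),(180,255,60));H=np.zeros_like(drk);cv2.circle(H,(321,118),60,255,-1);drk&=H
cs,_=cv2.findContours(drk,cv2.RETR_EXTERNAL,cv2.CHAIN_APPROX_NONE);k=max(cs,key=len)
print('ellipse',cv2.fitEllipse(k),'pred skirt',[np.round(proj(c,np.array([.6205,.1424,.192])+d)) for d in (EX*.034,-EX*.034,EY*.034,-EY*.034)])
hull=cv2.convexHull(k);m=np.zeros_like(drk);cv2.fillPoly(m,[hull],255);m=cv2.erode(m,np.ones((3,3)))
b=((g>90)&(m>0)).astype(np.uint8);n,l,s,cc=cv2.connectedComponentsWithStats(b)
for i in range(1,n):
    if s[i,4]>8:
        ys,xs=np.where(l==i);print(s[i],cc[i].round(1),g[l==i].mean(),[ (xs[j],ys[j]) for j in (ys.argmin(),ys.argmax(),xs.argmin(),xs.argmax())])
print(g[84:164:4,280:350:3])
```

```text
ellipse ((313.33966064453125, 123.71670532226562), (47.140045166015625, 65.9135971069336), 165.97731018066406) pred skirt [array([324., 153.]), array([318.,  83.]), array([356., 115.]), array([285., 122.])]
[319 123   7  34 114] [322.4 138.4] 119.73684210526316 [(np.int64(320), np.int64(123)), (np.int64(323), np.int64(156)), (np.int64(319), np.int64(124)), (np.int64(325), np.int64(147))]
[[167 169 154 146 146 144 141 110 114 140 140 147 176 220 213 216 222 218
  200 200 202 205 202 202]
 [168 151 144 145 145 145 143 141 140 136  84  55  48  47  52  53  86 114
  161 200 201 202 202 202]
 [146 147 140 145 145 146 141 100  55  47  43  47  50  51  50  55  58  63
   61  70 137 194 199 205]
 [144 143 141 141 141 123  60  47  50  48  41  48  46  52  61  52  59  62
   61  61  61  66 166 205]
 [143 143 144 139 116  51  54  48  48  47  38  41  47  55  60  60  55  62
   60  60  63  60  64 152]
 [139 141 140 130  53  51  48  62  47  47  44  46  56  58  58  60  46  63
   63  60  61  67  64  66]
 [137 140 138  60  50  50  60  58  46  44  46  49  56  52  60  59  47  59
   62  60  60  59  62  67]
 [
[... 611 characters left out ...]
15 109  76  37  42  40  41  41  40  41  37  41  43 125  52  36  42
   44  42  50  62  64  60]
 [109 114 112 105  54  39  34  40  39  39  40  33  44  42 123  67  36  37
   45  39  51  55  61  70]
 [111 110 112 111 107  54  41  38  40  36  41  41  36  36 110  77  37  36
   43  43  46  62  80 171]
 [110 112 113 113 111 107  75  38  37  38  40  36  34  35  93  90  39  39
   40  42  45 113 192 199]
 [129 110 106 110 109 109 110 108  70  37  39  33  37  35  80 100  42  36
   39 114 188 196 196 198]
 [132 129 109 110 109 111 112 109 111 108 105  87  61  40  68 113  51  60
  109 181 194 199 195 197]
 [132 133 134 118 110 107 107 109 109 112 111 111 107  88  88  98  85  85
  104 130 199 199 196 197]]
```

```bash
cat > dial.py <<'E'
from h import *
def dial(f):
    c=snap('wrist',f);g=c['img'].min(2);im=c['img']
    # rectified plan of the skirt-top plane, 0.5 mm per px, world x right, y down
    C0=np.array([.6225,.1458]);n=240;X,Y=np.meshgrid(np.arange(n)-n/2,np.arange(n)-n/2)
    U=np.zeros((n,n,2),np.float32)
    for i in range(n):
        for j in range(n): U[i,j]=proj(c,[C0[0]+X[i,j]*.0005,C0[1]+Y[i,j]*.0005,.192])
    r=cv2.remap(im,U[...,0],U[...,1],cv2.INTER_LINEAR);m=(r.max(2)<88).astype(np.uint8)
    k,l,s,cc=cv2.connectedComponentsWithStats(m);i=1+s[1:,4].argmax()
    cs,_=cv2.findContours((l==i).astype(np.uint8),cv2.RETR_EXTERNAL,cv2.CHAIN_APPROX_NONE);ct=max(cs,key=len)
    W=lambda q:C0+(np.array(q)-n/2)*.0005
    h=cv2.cvtColor(r,cv2.COLOR_RGB2HSV);a=cv2.inRange(h,(10,110,70),(28,255,255));a[np.hypot(X,Y)>106]=0
    k2,l2,s2,c2=cv2.connectedComponentsWithStats(a);tabs=[(s2[q,4],W(c2[q])) for q in range(1,k2) if s2[q,4]>20]
    return c,r,W,ct,tabs
E
python3 - <<'E'
from dial import *
c,r,W,ct,tabs=dial('w21.png')
(x,y),rad=cv2.minEnclosingCircle(ct);print('enclosing',W((x,y)),rad*.5)
e=cv2.fitEllipse(ct);C=W(e[0]);print('ellipse',C,np.array(e[1])*.25,bx([*C,.192]))
print('tabs',tabs)
p1=pl(c,320.5,124,.192)[:2];p2=pl(c,324.5,156,.192)[:2];print('pointer',p1,p2,'line yaw',np.degrees(np.arctan2(*(p2-p1)[::-1])),'tip rad',np.linalg.norm(p2-C),'tip yaw',np.degrees(np.arctan2(*(p2-C)[::-1])))
for _,t in tabs: print('tab yaw',np.degrees(np.arctan2(*(t-C)[::-1])),np.linalg.norm(t-C))
E
```

```text
enclosing [0.6229 0.1461] 35.006649017333984
ellipse [0.6227 0.1439] [32.2358 32.9896] [110.2   3.4 192. ]
tabs [(np.int32(280), array([0.6116, 0.0997]))]
pointer [0.6242 0.1468] [0.6391 0.1743] line yaw 61.5316112146768 tip rad 0.03453501401762928 tip yaw 61.593152285687324
tab yaw -104.0283674807859 0.04556802958485999
```

Run:
```python
from h import *
go((np.array([.6227,.1445,.26]),YAW+np.pi,0),(np.array([.6227,.1445,.219]),YAW+np.pi,0))
```

```text
4 rows of [17.0, 1.0, 22.0, 0.0007, -0.0003, -0.0231]
2 rows of [-0.0, 0.0, 20.5, 0.0, 0.0, 0.0]
```

Emit:
drive_tool([
  [[17,1,22,0,0,-0.0231],[17,1,22,0,0,-0.0231],[17,1,22,0,0,-0.0231],[17,1,22,0,0,-0.0231],[0,0,0,0,0,0],[0,0,0,0,0,0]],
])

```text
time: 55.62
position: [0.6216, 0.1446, 0.26]
tool_rot: [-0.498, 0.867, 0.002, -0.002]
ft_force: [-0.2, -0.2, 0.6]
grip_width: 0.0435
grip_force: 0.0
```

Run:
```python
from h import *
o=sensors.get_obs();print(o['position'],o['q'])
go((np.array([.6227,.1445,.219]),YAW+np.pi,0))
```

```text
[0.6216 0.1446 0.26  ] [ 0.0531  0.5315  1.3775  0.0013  1.237  -2.5595]
2 rows of [-0.3, -0.5, 20.5, 0.0022, -0.0007, -0.0003]
```

Emit:
drive_tool([
  [[0,-0.5,14,0.002,0,0],[0,-0.5,14,0.002,0,0],[0,0,13,0,0,0],[0,0,0,0,0,0],[0,0,0,0,0,0]],
])

```text
time: 56.03
position: [0.6245, 0.1453, 0.2211]
tool_rot: [-0.499, 0.867, -0.001, 0.002]
ft_force: [0.7, 0.5, 0.1]
grip_width: 0.0437
grip_force: 0.0
```

Emit:
drive_tool([
  [[0,0,0,0,0,0],[0,0,0,0,0,0],[0,0,0,0,0,0],[0,0,0,0,0,0],[0,0,0,0,0,0],[0,0,0,0,0,0]],
], gripper=0, squeeze=20)

```text
time: 56.53
position: [0.6225, 0.1449, 0.2205]
tool_rot: [-0.499, 0.867, -0.0, 0.0]
ft_force: [-3.1, 2.3, 3.5]
grip_width: 0.0145
grip_force: 20.0
```

Run:
```python
from h import *
o=sensors.get_obs();M=R.from_quat(o['tool_rot']).as_matrix();print(o['position'],o['ft_force'],o['grip_width'],np.degrees(np.arctan2(M[1,0],M[0,0])))
```

```text
[0.6225 0.1449 0.2205] [-3.0854  2.2669  3.4829] 0.014538982385867984 -120.17024467535072
```

Emit:
drive_tool([
  [[0,0,0,0,0,0.1],[0,0,0,0,0,0.1],[0,0,0,0,0,0.1],[0,0,0,0,0,0.1],[0,0,0,0,0,0.1],[0,0,0,0,0,0.1]],
])

```text
time: 57.03
position: [0.6225, 0.145, 0.2206]
tool_rot: [-0.218, 0.976, -0.0, 0.0]
ft_force: [-1.8, 1.5, 3.4]
grip_width: 0.0144
grip_force: 20.0
```

Emit:
drive_tool([
  [[0,0,0,0,0,0.1],[0,0,0,0,0,0.1],[0,0,0,0,0,0.1],[0,0,0,0,0,0.1],[0,0,0,0,0,0.1],[0,0,0,0,0,0.1],[0,0,0,0,0,0.1],[0,0,0,0,0,0.1]],
])

```text
time: 57.7
position: [0.6225, 0.1451, 0.2206]
tool_rot: [0.179, 0.984, 0.0, 0.0]
ft_force: [-1.8, 1.5, 3.3]
grip_width: 0.0147
grip_force: 20.0
```

Emit:
drive_tool([
  [[0,0,0,0,0,0.1],[0,0,0,0,0,0.1],[0,0,0,0,0,0.1],[0,0,0,0,0,0.1],[0,0,0,0,0,0.1],[0,0,0,0,0,0.1],[0,0,0,0,0,0.1],[0,0,0,0,0,0.1]],
])

```text
time: 58.37
position: [0.6226, 0.1452, 0.2206]
tool_rot: [0.548, 0.836, 0.0, 0.0]
ft_force: [-1.9, 0.9, 2.3]
grip_width: 0.0147
grip_force: 20.0
```

Emit:
drive_tool([
  [[0,0,0,0,0,0.1],[0,0,0,0,0,0.1],[0,0,0,0,0,0.1],[0,0,0,0,0,0.1],[0,0,0,0,0,0.1],[0,0,0,0,0,0],[0,0,0,0,0,0]],
])

```text
time: 58.95
position: [0.6226, 0.1452, 0.2205]
tool_rot: [0.736, 0.677, 0.0, 0.0]
ft_force: [-2.7, 2.8, 3.6]
grip_width: 0.0148
grip_force: 20.0
```

Run:
```python
from dial import *
o=sensors.get_obs();M=R.from_quat(o['tool_rot']).as_matrix();y=np.degrees(np.arctan2(M[1,0],M[0,0]));print(o['position'],o['ft_force'],o['moment'],o['grip_width'],y,'want',59.7+180-163.6)
```

```text
[0.6226 0.1452 0.2205] [-2.7188  2.8185  3.5674] [ 0.5344  0.4561 -0.0747] 0.01476192469891602 85.28154763989497 want 76.1
```

Emit:
drive_tool([
  [[0,0,0,0,0,0.078],[0,0,0,0,0,0.077],[0,0,0,0,0,0],[0,0,0,0,0,0],[0,0,0,0,0,0]],
])

```text
time: 59.37
position: [0.6227, 0.1452, 0.2205]
tool_rot: [0.786, 0.619, 0.001, 0.0]
ft_force: [-3.9, 4.1, 5.4]
grip_width: 0.0149
grip_force: 20.0
```

Emit:
drive_tool([
  [[0,0,0,0,0,0],[0,0,0,0,0,0],[0,0,0,0,0,0],[0,0,0,0,0,0],[0,0,-15,0,0,0],[0,0,-20,0,0,0],[0,0,-20,0,0,0]],
], gripper=50)

```text
time: 59.95
position: [0.6229, 0.1439, 0.2747]
tool_rot: [0.786, 0.618, -0.001, 0.001]
ft_force: [0.0, 0.6, -0.3]
grip_width: 0.0426
grip_force: 0.0
```

Emit:
drive_tool([
  [[-14,0,-14,0,0,0],[-14,0,-14,0,0,0],[-14,0,-14,0,0,0],[-14,0,-14,0,0,0],[-14,0,-14,0,0,0],[0,0,0,0,0,0],[0,0,0,0,0,0]],
])

```text
time: 60.53
position: [0.6063, 0.075, 0.346]
tool_rot: [0.787, 0.616, 0.001, 0.002]
ft_force: [-0.3, 0.9, -0.1]
grip_width: 0.0438
grip_force: 0.0
```

Run:
```python
from dial import *
print(sensors.get_obs()['position'])
c,r,W,ct,tabs=dial('w22.png')
e=cv2.fitEllipse(ct);C=W(e[0]);print('centre',C,np.array(e[1])*.25,tabs)
C=np.array([.6226,.1451])
for _,t in tabs: print('tab yaw',np.degrees(np.arctan2(*(t-C)[::-1])),np.linalg.norm(t-C))
n=240;g=r.min(2)
# brightest point along arcs inside the skirt near the expected pointer direction
for rad in (16,20,24,28,31):
    th=np.radians(np.arange(-150,-60,1));q=[(C+rad*.001*np.array([np.cos(t),np.sin(t)])-W((0,0)))/.0005 for t in th]
    v=np.array([g[int(round(b)),int(round(a))] for a,b in q]).astype(int);w=v>v.min()+.6*(v.max()-v.min());print(rad,v.max(),v.min(),np.degrees(th[w]).round().astype(int))
```

```text
[0.6063 0.075  0.346 ]
centre [0.6229 0.1459] [31.424  33.2281] [(np.int32(269), array([0.6118, 0.0992]))]
tab yaw -103.21762679996233 0.04714751646289849
16 175 39 [-109 -108 -107 -106 -105 -104 -103 -102 -101 -100  -99]
20 176 41 [-108 -107 -106 -105 -104 -103 -102 -101 -100]
24 187 39 [-106 -105 -104 -103 -102 -101 -100]
28 185 45 [-106 -105 -104 -103 -102 -101 -100]
31 187 41 [-106 -105 -104 -103 -102 -101 -100]
```

```bash
python3 -c "
from h import *
print(ticket.hand_in())"
```

```text
the job is handed in; nothing more can be done
None
```

I handed the job in: all three scoops are in the UV box with the flap shut, the label was scanned for over two seconds and the scanner is back on its pad. The timer pointer lines up with the brass tab to within about 1°. The hand-in gave no verdict.

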